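# Gather the lidded canister set onto the sprung tray lift

### The arm

A 7-joint arm with a two-finger parallel gripper is mounted at the origin on the work surface. World frame = base frame: x ahead of the robot, y to its left, z up, the work surface at z = 0. Lengths are in m, angles in rad, forces in N, time in s.
With the tool pointing down it reaches from about 0.425 to 0.875 m from the base axis. Payload 4.7 kg.
Tool frame: the origin (TCP) lies where the fingers leave the gripper's body, on its centre line; the fingertips stand 70 mm ahead of it and the grasp point (between the pads) lies 51 mm ahead of it; z points along the fingers, y is the direction in which the jaws open and shut (so a half turn about z gives the same grasp; the last joint's range is limited). The gripper opens to 87 mm and grips with 3 to 60 N. Pads are 19 mm wide; open, the fingers measure 117 mm over their backs; the gripper's body (75 mm by 190 mm) begins 51 mm behind the grasp point.
Start: joints at [-1.29, 0.321, -0.07, 1.45, 0.023, 1.371, -0.057], TCP at [0.171, 0.627, 0.292] pointing down, gripper open.
Joint ranges: [-2.86, 2.86], [-0.3, 2.09], [-1.38, 1.24], [0.06, 2.45], [-1.56, 4.7], [0.09, 2.05], [-2.69, 2.69]. Speed limits (rad/s): [2.57, 2.57, 3.14, 3.14, 3.14, 3.14, 3.14].

### API

Orientations are given as a rotation vector (axis times angle).
In Python, from cell import readout, viewer, job, boxes_of gives the robot as it stands. The module is installed in compiled form; this text tells all that it offers.
- The arm moves only by the tool jog_arm, never from a script. Its argument "motion" is a list of rows, each a list of 3 entries, a list of its own where there are three numbers: the shift along the tool's x, y, z in mm, then the turn, a rotation vector about the tool's x, y, z in rad, then the gripper's target within -1 to 1 (shut at 1, half-way at 0, fully open at -1). A call has 1 to 10 rows; each row shifts and turns the commanded pose from where the row before left it, along the tool's axes as they then stand; what a row does not reach is not made up. A row lasts 1/12 s, in which the tool goes at most 41.7 mm and 7.16 degrees, less where a joint would pass 70% of its speed; a pose out of reach is approached as far as the arm can. A call is refused whole if a number of a shift passes 41.7 or a number of a turn 0.125, either way. A call with a gripper value outside its range is refused whole. The fingers move at their own pace and stop on an object; "force" is the grip in N (left out, the last holds). Time passes only in rows, so rows that do not move let the fingers close. It gives the time, the measured TCP pose, the force and the opening at its end, in the units of the state.
- readout.observe(): the state, without advancing time (a new reading comes with each control period).
- viewer.snapshot(name): name is "scene" or "top" or "wrist"; returns the picture (384x512x3 uint8, blue, green, red); there is no depth.
- viewer.camera_model(name): a dict with "fx", "fy", "cx", "cy" (pixels), "extrinsics" (4x4, takes a point from world to camera coordinates). Camera axes: x right, y down, z forward; pixel columns grow to the right and rows downward; lengths in m; the calibration is good to about 2 mm. A picture is of the moment at which its call begins: read the wrist's pose just before it. camera_model takes no time and is no camera call; for the wrist camera it gives the pose at the moment of the call.
- job.finish_job(): hands the job in, once; it reports no verdict.
Trained networks look in the newest picture that a camera, given by its name, has taken for a name from the list of things; names that differ only in an ending like _2 or _b are one class to them, and where a whole thing is asked for, a point or a joint stands for the part that bears it (a point fixed in the world has none). Each returns a list of dicts, best first, with "score" (0 to 1); they miss things now and then, are a little off and sometimes report something else, mostly with a low value. They report only what shows in the picture. A call takes as long as a camera call. They do not tell look-alikes from the thing itself.
- boxes_of(query, camera): "box" ([left, top, right, bottom] in pixels, round what is visible of it).
The state is a dict: "time": time; "joint_positions": joint angles; "joint_vel": joint speeds; "tau": joint torques, N m; "position": TCP position; "tool_rot": TCP orientation; "force": force on the tool from outside, world axes, zero at the start; "moment": the same for the moment, N m; "grip_width": opening from 0.0 (shut) to 1.0 (fully open).
Only numpy, scipy, OpenCV 4.12 (cv2) and the standard library are available. Lean on these libraries where they do the work, as an engineer would, in place of code of your own. Each camera call takes 0.05 s, during which the arm holds its last target.

### The job

Gather the four flat-lidded canisters of the set onto the round sprung tray lift, each set down gently and upright in the bay of its own shape and size: the three round ones first, from largest to smallest, and the square one last, turned to sit square in its bay. Let go of each before fetching the next, do not drop or tip them, and leave the pot with the knobbed lid and the open tumbler where they stand.

Things in the scene. Friction and masses are not known exactly. Their poses are not given: they have to be found in the camera images.
- can_large: Largest round canister, white stoneware with a flat oak-wood lid flush with its sides (lid and pot are one piece, closed). 64 mm diameter, 84 mm high, about 360 g. Stands upright; origin at the centre of its underside, z up.
- can_medium: Middle round canister, white stoneware with a flat oak-wood lid flush with its sides (lid and pot are one piece, closed). 52 mm diameter, 68 mm high, about 260 g. Stands upright; origin at the centre of its underside, z up.
- can_small: Smallest round canister, white stoneware with a flat oak-wood lid flush with its sides (lid and pot are one piece, closed). 40 mm diameter, 54 mm high, about 150 g. Stands upright; origin at the centre of its underside, z up.
- can_square: Square canister, white stoneware with a flat oak-wood lid flush with its sides (lid and pot are one piece, closed). 46 x 46 mm, 60 mm high, about 220 g. Stands upright; origin at the centre of its underside, z up. x and y are square to its flat sides.
- bay_large: Largest round bay of the sprung platform: dark wooden collar 10 mm high, 3 mm thick, round a cork floor. Origin at its centre on the collar's underside, cork floor 4 mm above the origin; sinks with the platform. Inside diameter 82 mm. The platform is a plywood disc, 256 mm in diameter, on a steel foot, turned any way round; the four bay centres lie 76 mm from its middle.
- bay_medium: Middle round bay: dark wooden collar 10 mm high, 3 mm thick, round a cork floor. Origin at its centre on the collar's underside, cork floor 4 mm above the origin; sinks with the platform. Inside diameter 70 mm. A quarter turn counter-clockwise (from above) from the largest. The spring-borne platform stays level and sinks about 3.5 mm per 100 g added, at most 50 mm.
- bay_small: Smallest round bay: dark wooden collar 10 mm high, 3 mm thick, round a cork floor. Origin at its centre on the collar's underside, cork floor 4 mm above the origin; sinks with the platform. Inside diameter 58 mm. Opposite the largest bay. With the lift empty the cork floors are 112 mm above the table.
- bay_square: Square bay: dark wooden collar 10 mm high, 3 mm thick, round a cork floor. Origin at its centre on the collar's underside, cork floor 4 mm above the origin; sinks with the platform. Inside 64 x 64 mm; x and y are square to its sides. Opposite the middle round bay.
- knob_pot: Look-alike to leave alone: round white stoneware pot with an oak lid that has a ball knob on top; 58 mm diameter, 60 mm to the lid's top, 84 mm to the knob's top. Stands upright; origin at the centre of its underside, z up.
- tumbler: Look-alike to leave alone: round white stoneware tumbler, open, without a lid; 54 mm rim diameter, 66 mm high. Stands upright; origin at the centre of its underside, z up.
Things that resemble listed ones, but are neither listed nor needed, are in the scene too. Leave any turquoise look-alike of the can_square alone.

How it is judged:
On the way, in this order (a step that is already met when the one before it is completed fails the run):
1. The largest round canister stands in its bay, let go of (horizontal distance between can_large and bay_large below 0.013 m and z of can_large in the frame of bay_large between 0.001 and 0.008 m and angle between can_large's own z axis and vertical below 0.1 rad and contact force between can_large and the fingers below 0.2 N), for 0.2 s.
2. The middle round canister stands in its bay, let go of (horizontal distance between can_medium and bay_medium below 0.013 m and z of can_medium in the frame of bay_medium between 0.001 and 0.008 m and angle between can_medium's own z axis and vertical below 0.1 rad and contact force between can_medium and the fingers below 0.2 N), for 0.2 s.
3. The smallest round canister stands in its bay, let go of (horizontal distance between can_small and bay_small below 0.013 m and z of can_small in the frame of bay_small between 0.001 and 0.008 m and angle between can_small's own z axis and vertical below 0.1 rad and contact force between can_small and the fingers below 0.2 N), for 0.2 s.
4. The square canister stands in its bay, let go of (horizontal distance between can_square and bay_square below 0.013 m and z of can_square in the frame of bay_square between 0.001 and 0.008 m and angle between can_square's own z axis and vertical below 0.1 rad and (angle between the x axis of can_square and the x axis of bay_square, either way round below 0.3 rad or angle between the x axis of can_square and the y axis of bay_square, either way round below 0.3 rad) and contact force between can_square and the fingers below 0.2 N), for 0.2 s.
At the end, for the whole second after the job is handed in: Each of the four canisters stands on the cork floor of its own bay (centre within 13 mm of the bay's centre, upright within 0.1 rad, the square one's sides within 0.3 rad of the bay's), released and at rest; the knobbed pot and the tumbler stand upright within 30 mm of where they were (all of step 1 and all of step 2 and all of step 3 and all of step 4 and linear speed of each of can_large, can_medium, can_small, can_square below 0.03 m/s and distance of each of knob_pot, tumbler from where it was at the start of the episode below 0.03 m and angle between each of knob_pot, tumbler's own z axis and vertical below 0.1 rad); the robot touches nothing.
It fails at once if the knobbed pot or the tumbler is moved more than 30 mm (distance of any of knob_pot, tumbler from where it was at the start of the episode above 0.03 m).
It fails at once if a canister is tipped over (more than 0.7 rad) (angle between any of can_large, can_medium, can_small, can_square's own z axis and vertical above 0.7 rad).
It fails at once if a canister is dropped from more than about 15 mm (falls free of the fingers faster than 0.5 m/s) ((linear speed of can_large above 0.5 m/s and contact force between can_large and the fingers below 0.05 N) or (linear speed of can_medium above 0.5 m/s and contact force between can_medium and the fingers below 0.05 N) or (linear speed of can_small above 0.5 m/s and contact force between can_small and the fingers below 0.05 N) or (linear speed of can_square above 0.5 m/s and contact force between can_square and the fingers below 0.05 N)).
It also fails if it takes over 120 s, if anything falls off the work surface, if the arm or the gripper's body presses on something with over 40 N, if the wrist force passes 120 N, or if a joint passes its speed limit or range.

## Working session

There is one attempt and no reset: what is moved stays moved. The work goes in short steps, Python scripts to look and compute and a tool call to move; the robot and the scene stay as the last step left them, time stands still between calls to the robot, and variables do not carry over. Pictures are saved under pics/ and viewed, and the job is handed in when it is done.

Besides the shell and the picture viewer there is one more tool, called after ">>>" by a JSON object that holds its "name" and its "arguments". jog_arm: Moves the arm, as the interface text tells. Its arguments: {"type":"object","properties":{"motion":{"type":"array","items":{"type":"array"}},"force":{"type":"number"}},"required":["motion"]}

```bash
mkdir -p pics; ls
python3 - <<'E'
from cell import readout, viewer
import cv2
for n in ("scene","top"):
    cv2.imwrite(f"pics/{n}0.png",viewer.snapshot(n))
    m=viewer.camera_model(n);print(n,m)
print(readout.observe())
E
```

```text
pics
scene {'fx': 361.29659726093706, 'fy': 361.29659726093706, 'cx': 256.9281088488556, 'cy': 192.3850597851885, 'extrinsics': array([[ 0.30138924,  0.95346428, -0.00838983, -0.06216429],
       [ 0.78030466, -0.2516914 , -0.57251732, -0.37102327],
       [-0.54798646,  0.16600393, -0.8198497 ,  1.40191906],
       [ 0.        ,  0.        ,  0.        ,  1.        ]])}
top {'fx': 448.1958594344079, 'fy': 448.1958594344079, 'cx': 257.97262397030113, 'cy': 190.5723522327107, 'extrinsics': array([[ 0.02336387, -0.99969585,  0.00789572, -0.14001187],
       [-0.99933896, -0.0235741 , -0.02767498,  0.50417105],
       [ 0.0278527 , -0.0072439 , -0.99958579,  1.4117893 ],
       [ 0.        ,  0.        ,  0.        ,  1.        ]])}
{'time': 0.1, 'joint_positions': array([-1.28992315,  0.32174369, -0.07005136,  1.45156645,  0.02260598,
        1.37083055, -0.05693134]), 'joint_vel': array([ 0.00093204, -0.00251827, -0.00119232, -0.00304153,  0.00102614,
       -0.00100151,  0.00068712]), 'tau': array([-2.61263622e-04, -4.92573845e+01, -4.05941913e-01, -3.13400388e+01,
       -6.42351480e-02,  3.95556504e-02,  1.05423298e-04]), 'position': array([0.17131243, 0.62661341, 0.29126716]), 'tool_rot': array([-4.17840747e-01, -3.11355677e+00,  2.76096017e-03]), 'force': array([-0.21771052, -0.04525308,  0.21033125]), 'moment': array([-0.05700838, -0.05191443,  0.0071863 ]), 'grip_width': 0.9998048932610156}
```

View pics/scene0.png

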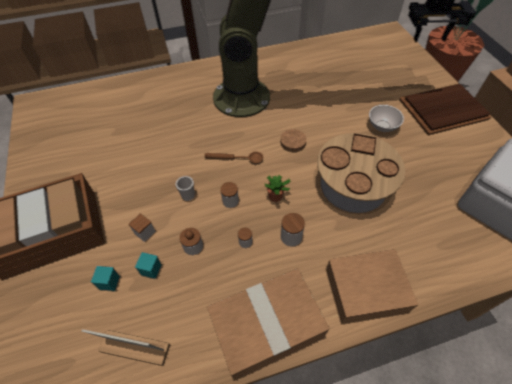

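View pics/top0.png

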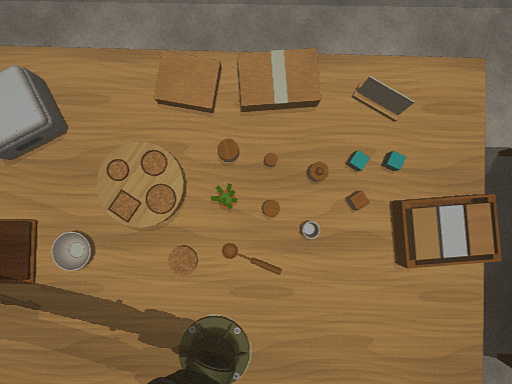

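Run:
```python
from cell import readout, viewer, boxes_of
for n in ["can_large","can_square","bay_large","bay_small","bay_square","knob_pot","tumbler"]:
    for r in boxes_of(n,"top")[:5]: print(n,[round(float(v),1) for v in r["box"]],round(r["score"],2))
```

```text
can_large [217.9, 140.1, 239.1, 158.3] 0.61
can_square [346.6, 191.8, 366.0, 210.7] 0.74
can_square [379.5, 149.5, 407.1, 169.6] 0.66
can_square [347.8, 150.5, 370.4, 169.0] 0.62
bay_large [144.7, 185.0, 176.2, 212.7] 0.7
bay_small [103.9, 156.4, 129.8, 180.4] 0.68
bay_small [218.7, 136.0, 238.3, 159.6] 0.44
bay_square [112.0, 186.4, 141.1, 225.1] 0.98
knob_pot [306.7, 163.4, 326.1, 179.6] 0.75
knob_pot [217.1, 139.4, 239.5, 158.9] 0.67
knob_pot [262.3, 154.5, 275.8, 165.7] 0.34
tumbler [301.1, 218.6, 320.8, 240.5] 0.56
```

The top view shows the lift (≈142,184), large canister (228,149), medium (271,208), small (270,159), knob pot (318,171), tumbler (310,230), brown-lidded square (358,200) and two turquoise blocks. I'll measure positions from enlarged crops.

```bash
cat > h.py <<'E'
import numpy as np, cv2
from cell import readout, viewer, boxes_of
from scipy.spatial.transform import Rotation as R
def ray(m,u,v,z):
    E=m["extrinsics"]; d=np.array([(u-m["cx"])/m["fx"],(v-m["cy"])/m["fy"],1.])
    c=-E[:3,:3].T@E[:3,3]; w=E[:3,:3].T@d
    return (c+w*(z-c[2])/w[2])[:2]
def proj(m,p):
    E=m["extrinsics"];q=E[:3,:3]@np.array(p)+E[:3,3]
    return np.array([m["fx"]*q[0]/q[2]+m["cx"],m["fy"]*q[1]/q[2]+m["cy"]])
E
python3 - <<'E'
from h import *
im=cv2.imread("pics/top0.png"); m=viewer.camera_model("top")
a=cv2.resize(im[120:250,80:200],None,fx=6,fy=6,interpolation=cv2.INTER_CUBIC)[:600]
cv2.imwrite("pics/lift.png",cv2.resize(im[130:235,80:200],None,fx=5.5,fy=5.5,interpolation=cv2.INTER_CUBIC))
cv2.imwrite("pics/cans.png",cv2.resize(im[130:245,210:370],None,fx=5,fy=5,interpolation=cv2.INTER_CUBIC))
for n,u,v,z in [("L",228,149,.084),("M",271,208,.068),("S",270,159,.054),("Q",358.5,200,.06),("knob",318,171,.06),("tum",310.5,229.5,.066),
 ("bL",161,199,.118),("bM",154,162.5,.118),("bS",118,170,.118),("bQ",124,206,.118),("disc",142,184,.11),("plant",225,196,.05)]:
    p=ray(m,u,v,z);print(n,p.round(3),np.hypot(*p).round(3))
E
```

```text
L [ 0.628 -0.035] 0.629
M [ 0.454 -0.168] 0.484
S [ 0.604 -0.162] 0.625
Q [ 0.484 -0.435] 0.651
knob [ 0.57 -0.31] 0.649
tum [ 0.391 -0.29 ] 0.487
bL [0.473 0.155] 0.498
bM [0.579 0.178] 0.606
bS [0.555 0.282] 0.622
bQ [0.45  0.261] 0.521
disc [0.516 0.213] 0.558
plant [ 0.487 -0.027] 0.488
```

View pics/lift.png

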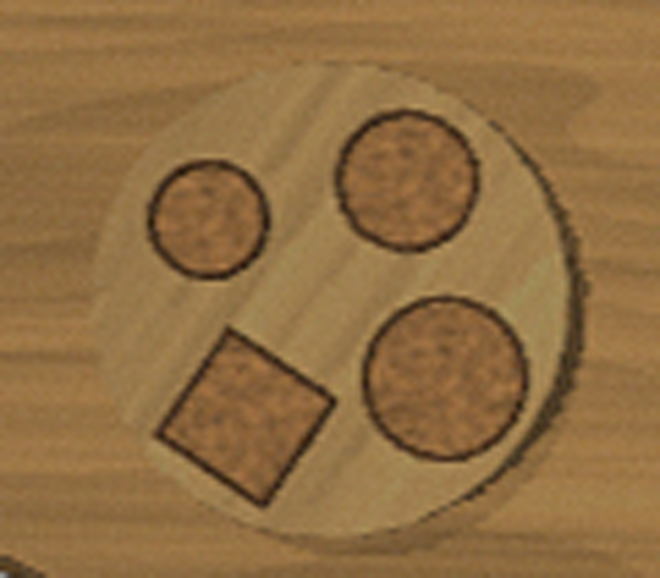

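View pics/cans.png

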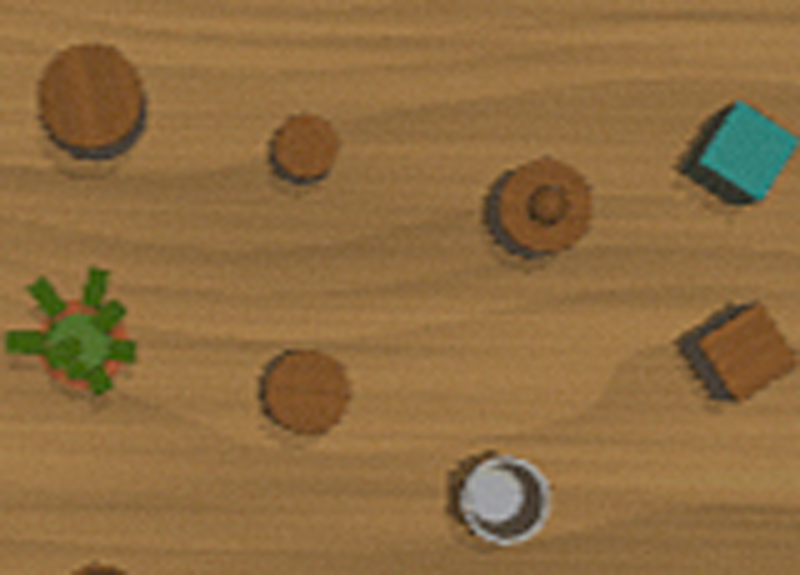

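Run:
```python
from h import *
from scipy.optimize import least_squares
m=viewer.camera_model("top")
px=np.array([[446,379],[408,180],[209,219],[246,417.5]])/5.5+[80-.41,130-.41]
w=np.array([ray(m,u,v,.118) for u,v in px])
def mod(p): return np.array([[p[0]+.076*np.cos(p[2]+k*np.pi/2),p[1]+.076*np.sin(p[2]+k*np.pi/2)] for k in range(4)])
for s in (1,):
    best=min((least_squares(lambda p:(mod(p)-w).ravel(),[.516,.213,t]) for t in (-2,0,2)),key=lambda r:r.cost)
print("fit",best.x,(best.fun*1000).round(1));print(w.round(4));print(mod(best.x).round(4))
f=lambda X,Y,z:ray(m,210+X/5-.4,130+Y/5-.4,z)
for n,X,Y,z in [("L",91,94,.084),("S",305,145,.054),("M",307,391,.068),("Q",748,351,.06),("knob",546,203,.06),("tum",501,500,.066)]:print(n,f(X,Y,z).round(4))
c=np.array([f(X,Y,.06) for X,Y in [(757,303),(796,352),(739,401),(699,349)]]);d=np.diff(np.r_[c,c[:1]],axis=0);print(np.degrees(np.arctan2(d[:,1],d[:,0]))%90)
c=np.array([ray(m,80+X/5.5-.41,130+Y/5.5-.41,.118) for X,Y in [(228,328),(336,402),(264,506),(156,434)]]);d=np.diff(np.r_[c,c[:1]],axis=0);print(np.degrees(np.arctan2(d[:,1],d[:,0]))%90)
viewer.snapshot("wrist")
E=viewer.camera_model("wrist");print(E);o=readout.observe();Rt=R.from_rotvec(o["tool_rot"]).as_matrix();print(Rt.round(3))
Ew=E["extrinsics"];c=-Ew[:3,:3].T@Ew[:3,3];print("cam in tool",Rt.T@(c-o["position"]),(Rt.T@Ew[:3,:3].T).round(3))
```

```text
fit [ 0.51549217  0.21958582 -2.13981675] [ 0.1  0.  -0.1 -0.1  0.1  0.1 -0.1 -0. ]
[[0.4745 0.1555]
 [0.5796 0.1788]
 [0.5563 0.2835]
 [0.4516 0.2606]]
[[0.4745 0.1556]
 [0.5795 0.1786]
 [0.5564 0.2836]
 [0.4515 0.2605]]
L [ 0.6297 -0.0341]
S [ 0.6051 -0.1643]
M [ 0.4544 -0.1684]
Q [ 0.485  -0.4374]
knob [ 0.5725 -0.3122]
tum [ 0.3911 -0.2876]
[39.67697604 41.79669678 38.75489233 39.58427274]
[57.00825357 56.96966827 57.75769867 57.56533225]
{'fx': 336.9605989530526, 'fy': 336.9605989530526, 'cx': 260.03747578813494, 'cy': 194.54676025295623, 'extrinsics': array([[ 2.64867775e-01,  9.64284669e-01,  3.73690257e-04,
        -6.49736745e-01],
       [ 9.18476997e-01, -2.52403401e-01,  3.04454477e-01,
        -3.67484564e-02],
       [ 2.93675106e-01, -8.02969540e-02, -9.52526814e-01,
         3.91206775e-01],
       [ 0.00000000e+00,  0.00000000e+00,  0.00000000e+00,
         1.00000000e+00]])}
[[-0.965  0.264  0.   ]
 [ 0.264  0.965  0.   ]
 [-0.     0.    -1.   ]]
cam in tool [ 0.08329938 -0.00029962 -0.09179123] [[-0.001 -0.953 -0.304]
 [ 1.    -0.001 -0.   ]
 [-0.    -0.304  0.953]]
```

Rigid fit of the four bays has 0.1 mm residuals. Next I'll plan the approach to the large canister.

```bash
cat >> h.py <<'E'
def st():
    o=readout.observe(); Rt=R.from_rotvec(o["tool_rot"]).as_matrix()
    return o,Rt
def go(x,y,z):
    o,Rt=st(); d=Rt.T@(np.array([x,y,z])-o["position"])*1000
    yaw=np.degrees(np.arctan2(Rt[1,1],Rt[0,1])); tilt=np.degrees(np.arccos(-Rt[2,2]))
    print("t",round(o["time"],2),"pos",(o["position"]*1000).round(1),"yaw_jaw",yaw.round(2),"tilt",tilt.round(2),"w",round(o["grip_width"],3),"F",o["force"].round(2))
    print("tool shift mm",d.round(1),"len",np.linalg.norm(d).round(1),"j",o["joint_positions"].round(2))
E
python3 -c "
from h import *
go(.630,-.034,.26)"
```

```text
t 0.5 pos [171.4 627.  292.3] yaw_jaw 74.71 tilt 0.0 w 0.999 F [ 0.04  0.45 -0.7 ]
tool shift mm [-616.7 -516.7   32.3] len 805.2 j [-1.29  0.32 -0.07  1.45  0.02  1.37 -0.06]
```

>>> {"name": "jog_arm", "arguments": {"motion": [[[-15,-12.5,0],[0,0,0],-1],[[-28,-23.5,1],[0,0,0],-1],[[-28,-23.5,1],[0,0,0],-1],[[-28,-23.5,1],[0,0,0],-1],[[-28,-23.5,1],[0,0,0],-1],[[-28,-23.5,1],[0,0,0],-1],[[-28,-23.5,1],[0,0,0],-1],[[-28,-23.5,1],[0,0,0],-1],[[-28,-23.5,1],[0,0,0],-1],[[-28,-23.5,1],[0,0,0],-1]]}}

```text
time: 1.33
position: [0.3707, 0.3389, 0.2836]
tool_rot: [0.418, 3.113, 0.001]
force: [0.9, 0.8, -0.5]
grip_width: 0.998
```

>>> {"name": "jog_arm", "arguments": {"motion": [[[-28,-23.5,1],[0,0,0],-1],[[-28,-23.5,1],[0,0,0],-1],[[-28,-23.5,1],[0,0,0],-1],[[-28,-23.5,1],[0,0,0],-1],[[-28,-23.5,1],[0,0,0],-1],[[-28,-23.5,1],[0,0,0],-1],[[-28,-23.5,1],[0,0,0],-1],[[-28,-23.5,1],[0,0,0],-1],[[-28,-23.5,1],[0,0,0],-1],[[-28,-23.5,1],[0,0,0],-1]]}}

```text
time: 2.17
position: [0.5788, 0.0386, 0.2736]
tool_rot: [0.417, 3.113, 0.001]
force: [0.2, 0.1, -0.3]
grip_width: 1.002
```

```bash
python3 -c "
from h import *
go(.630,-.034,.26)
m=viewer.camera_model('wrist');cv2.imwrite('pics/w1.png',viewer.snapshot('wrist'))
print([proj(m,p).round(0) for p in ((.6297,-.0341,.084),(.6051,-.1643,.054))])
"
```

```text
t 2.17 pos [578.8  38.6 273.6] yaw_jaw 74.73 tilt 0.06 w 1.002 F [ 0.24  0.06 -0.35]
tool shift mm [-68.5 -56.6  13.6] len 89.8 j [-0.55  0.19  0.49  1.67 -0.09  1.3   1.27]
[array([199., 257.]), array([ 76., 253.])]
```

View pics/w1.png

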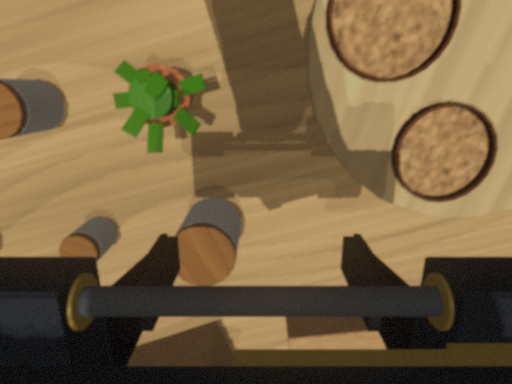

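>>> {"name": "jog_arm", "arguments": {"motion": [[[-28,-23.5,1],[0,0,0],-1],[[-15,-12,1],[0,0,0],-1],[[0,0,0],[0,0,0],-1],[[0,0,0],[0,0,0],-1]]}}

```text
time: 2.55
position: [0.6102, -0.0066, 0.271]
tool_rot: [-0.422, -3.113, 0.001]
force: [-0.2, 0.4, -0.1]
grip_width: 1.001
```

```bash
python3 -c "
from h import *
go(.630,-.034,.26)
m=viewer.camera_model('wrist');im=viewer.snapshot('wrist')
m2=viewer.camera_model('wrist');print(abs(m['extrinsics']-m2['extrinsics']).max())
for p in ((.6297,-.0341,.084),(.6051,-.1643,.054),(.4745,.1556,.118),(.5795,.1786,.118)):
  q=proj(m,p);print(q);cv2.circle(im,tuple(int(v) for v in q.round()),2,(0,0,255),-1)
cv2.imwrite('pics/w2.png',im)
"
```

```text
t 2.55 pos [610.2  -6.6 271. ] yaw_jaw 74.57 tilt 0.04 w 1.001 F [-0.23  0.43 -0.13]
tool shift mm [-26.3 -21.1  11. ] len 35.5 j [-0.47  0.27  0.52  1.6  -0.14  1.31  1.38]
0.0022763777899020288
[236.51500118 216.40500922]
[104.34445931 215.77753513]
[457.35664896 -69.36386441]
[505.2368035   93.21395588]
```

View pics/w2.png

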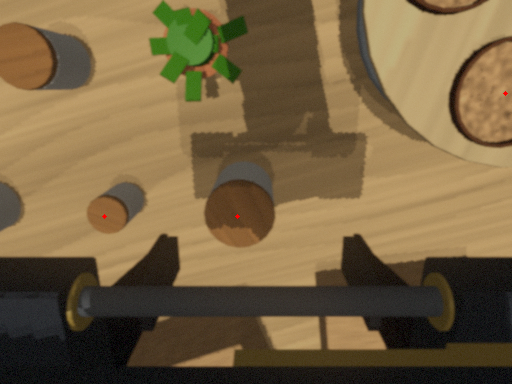

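>>> {"name": "jog_arm", "arguments": {"motion": [[[-13,-10,10],[0,0,0],-1],[[-12,-10.5,20],[0,0,0],-1],[[0,0,25],[0,0,0],-1],[[0,0,25],[0,0,0],-1],[[0,0,25],[0,0,0],-1],[[0,0,20],[0,0,0],-1],[[0,0,20],[0,0,0],-1],[[0,0,12],[0,0,0],-1],[[0,0,8],[0,0,0],-1],[[0,0,0],[0,0,0],-1]]}}

```text
time: 3.43
position: [0.6279, -0.0306, 0.1048]
tool_rot: [-0.415, -3.111, -0.0]
force: [0.5, -0.1, -0.2]
grip_width: 0.999
```

```bash
python3 -c "
from h import *
go(.629,-.033,.106)
cv2.imwrite('pics/w3.png',viewer.snapshot('wrist'))
"
```

```text
t 3.43 pos [627.9 -30.6 104.8] yaw_jaw 74.8 tilt 0.15 w 0.999 F [ 0.52 -0.12 -0.24]
tool shift mm [-1.7 -2.  -1.2] len 2.9 j [-0.39  0.46  0.49  1.72 -0.25  1.03  1.5 ]
```

View pics/w3.png

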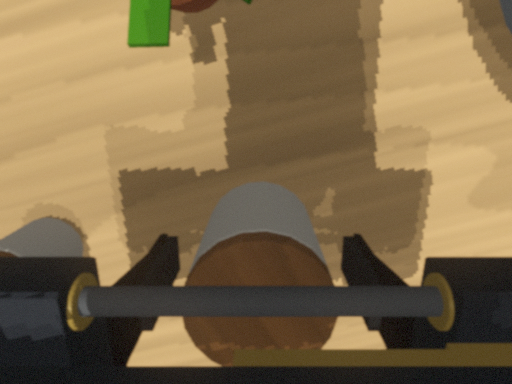

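The canister is centred between the fingers (about column 260); closing.

>>> {"name": "jog_arm", "arguments": {"motion": [[[-1,-1,0],[0,0,0],0],[[0,0,0],[0,0,0],1],[[0,0,0],[0,0,0],1],[[0,0,0],[0,0,0],1],[[0,0,0],[0,0,0],1],[[0,0,0],[0,0,0],1]], "force": 30}}

```text
time: 3.98
position: [0.6303, -0.0325, 0.1072]
tool_rot: [0.417, 3.112, 0.002]
force: [0.6, 2.0, 2.8]
grip_width: 0.732
```

>>> {"name": "jog_arm", "arguments": {"motion": [[[0,0,-5],[0,0,0],1],[[0,0,-15],[0,0,0],1],[[0,0,-25],[0,0,0],1],[[0,0,-30],[0,0,0],1],[[0,0,-30],[0,0,0],1],[[0,0,-30],[0,0,0],1],[[0,0,-20],[0,0,0],1],[[0,0,-8],[0,0,0],1],[[0,0,0],[0,0,0],1]]}}

```text
time: 4.73
position: [0.63, -0.0336, 0.2708]
tool_rot: [0.418, 3.111, 0.0]
force: [0.2, 0.6, -3.4]
grip_width: 0.734
```

```bash
python3 -c "
from h import *
go(.4745,.1556,.268)
cv2.imwrite('pics/w4.png',viewer.snapshot('wrist'))
"
```

```text
t 4.73 pos [630.  -33.6 270.8] yaw_jaw 74.69 tilt 0.15 w 0.734 F [ 0.23  0.59 -3.41]
tool shift mm [200.  141.5   2.4] len 245.0 j [-0.42  0.31  0.54  1.55 -0.16  1.32  1.44]
```

View pics/w4.png

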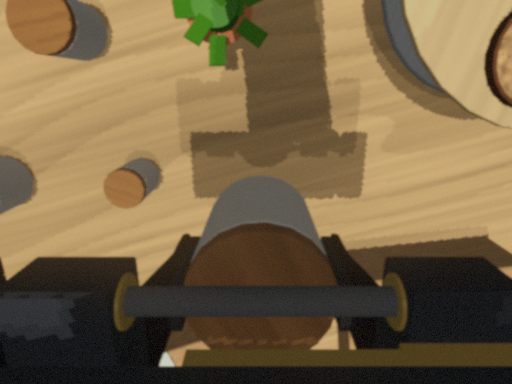

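>>> {"name": "jog_arm", "arguments": {"motion": [[[12,8.5,0],[0,0,0],1],[[22,16,0],[0,0,0],1],[[24,17,0],[0,0,0],1],[[24,17,0],[0,0,0],1],[[24,17,0],[0,0,0],1],[[24,17,0],[0,0,0],1],[[24,17,0],[0,0,0],1],[[22,15.5,0],[0,0,0],1],[[16,11,0],[0,0,0],1],[[8,5.5,0],[0,0,0],1]]}}

```text
time: 5.62
position: [0.4707, 0.1584, 0.2666]
tool_rot: [-0.411, -3.11, 0.003]
force: [-0.2, 0.7, -3.3]
grip_width: 0.729
```

>>> {"name": "jog_arm", "arguments": {"motion": [[[0,0,10],[0,0,0],1],[[0,0,10],[0,0,0],1],[[0,0,0],[0,0,0],1],[[0,0,0],[0,0,0],1]]}}

```text
time: 5.95
position: [0.474, 0.1542, 0.2475]
tool_rot: [-0.422, -3.111, 0.004]
force: [0.7, 0.6, -4.4]
grip_width: 0.729
```

```bash
python3 -c "
from h import *
go(.4745,.1556,.220)
m=viewer.camera_model('wrist');im=viewer.snapshot('wrist')
for p in ((.4745,.1556,.118),(.5795,.1786,.118),(.4515,.2605,.118)):
  q=proj(m,p);print(q);cv2.circle(im,tuple(int(v) for v in q.round()),2,(0,0,255),-1)
cv2.imwrite('pics/w5.png',im)
cv2.imwrite('pics/t5.png',viewer.snapshot('top')[120:260,60:260].repeat(3,0).repeat(3,1))
"
```

```text
t 5.95 pos [474.  154.2 247.5] yaw_jaw 74.56 tilt 0.19 w 0.729 F [ 0.67  0.62 -4.4 ]
tool shift mm [-0.2  1.6 27.5] len 27.6 j [-0.74  0.02  0.38  1.89 -0.01  1.23  0.94]
[263.21017137 212.0386396 ]
[326.78340265 325.37528368]
[408.24773526 140.33595834]
```

View pics/w5.png

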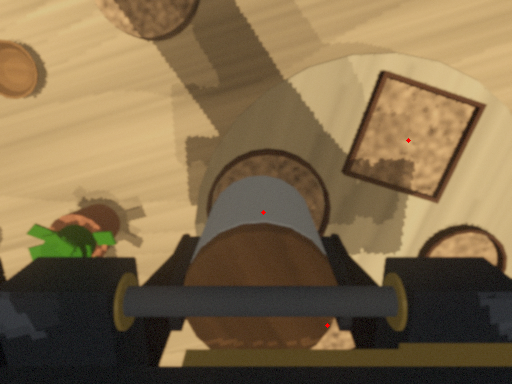

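View pics/t5.png

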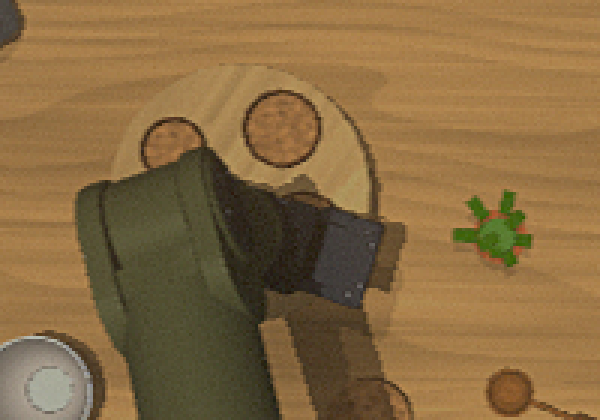

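>>> {"name": "jog_arm", "arguments": {"motion": [[[1,3,0],[0,0,0],1],[[0,0,8],[0,0,0],1],[[0,0,8],[0,0,0],1],[[0,0,6],[0,0,0],1],[[0,0,4],[0,0,0],1],[[0,0,0],[0,0,0],1],[[0,0,0],[0,0,0],1]]}}

```text
time: 6.63
position: [0.4736, 0.1591, 0.2229]
tool_rot: [-0.418, -3.113, 0.001]
force: [-0.9, 0.1, -3.4]
grip_width: 0.733
```

```bash
python3 -c "
from h import *
go(.4745,.1556,.204)
cv2.imwrite('pics/w6.png',viewer.snapshot('wrist'))
cv2.imwrite('pics/s6.png',viewer.snapshot('scene')[100:230,280:440].repeat(4,0).repeat(4,1))
"
```

```text
t 6.63 pos [473.6 159.1 222.9] yaw_jaw 74.71 tilt 0.04 w 0.733 F [-0.89  0.09 -3.38]
tool shift mm [-1.8 -3.2 18.9] len 19.2 j [-0.74  0.04  0.37  1.92 -0.02  1.18  0.94]
```

View pics/w6.png

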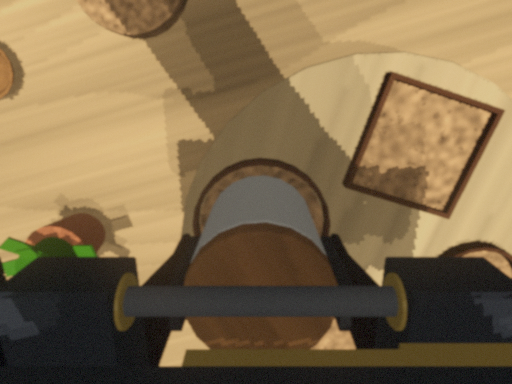

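View pics/s6.png

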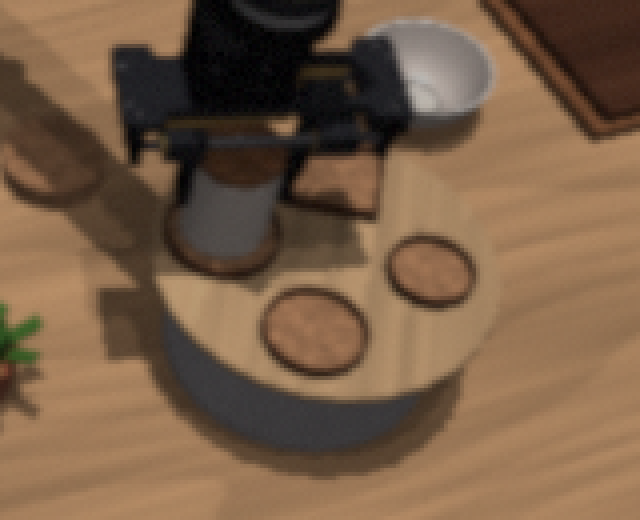

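Contact is near. The wrist view shows the bay ring at columns 195–329, while the top fit and scene view both put the can about 3 mm too far along +y. I'll correct by 3 mm, then lower.

>>> {"name": "jog_arm", "arguments": {"motion": [[[-1,-3,0],[0,0,0],1],[[0,0,3],[0,0,0],1],[[0,0,2],[0,0,0],1],[[0,0,2],[0,0,0],1],[[0,0,2],[0,0,0],1],[[0,0,2],[0,0,0],1],[[0,0,2],[0,0,0],1],[[0,0,0],[0,0,0],1],[[0,0,0],[0,0,0],1]]}}

```text
time: 7.48
position: [0.4742, 0.1559, 0.2104]
tool_rot: [0.418, 3.113, -0.0]
force: [0.1, -1.4, -1.6]
grip_width: 0.73
```

```bash
python3 -c "
from h import *
go(.4745,.1556,.204)
"
```

```text
t 7.48 pos [474.2 155.9 210.4] yaw_jaw 74.71 tilt 0.03 w 0.73 F [ 0.13 -1.41 -1.63]
tool shift mm [-0.4 -0.2  6.4] len 6.4 j [-0.73  0.05  0.38  1.94 -0.02  1.15  0.95]
```

>>> {"name": "jog_arm", "arguments": {"motion": [[[0,0,2],[0,0,0],1],[[0,0,2],[0,0,0],1],[[0,0,1.5],[0,0,0],1],[[0,0,0],[0,0,0],1],[[0,0,0],[0,0,0],1]]}}

```text
time: 7.9
position: [0.4742, 0.156, 0.2049]
tool_rot: [0.418, 3.113, 0.0]
force: [0.6, -2.5, 0.8]
grip_width: 0.728
```

```bash
python3 -c "
from h import *
go(.4745,.1556,.204)
"
```

```text
t 7.9 pos [474.2 156.  204.9] yaw_jaw 74.7 tilt 0.03 w 0.728 F [ 0.6  -2.5   0.79]
tool shift mm [-0.4 -0.3  0.9] len 1.0 j [-0.73  0.06  0.38  1.94 -0.02  1.14  0.96]
```

>>> {"name": "jog_arm", "arguments": {"motion": [[[0,0,0],[0,0,0],0.2],[[0,0,0],[0,0,0],-0.6],[[0,0,0],[0,0,0],-1],[[0,0,0],[0,0,0],-1],[[0,0,0],[0,0,0],-1],[[0,0,0],[0,0,0],-1]]}}

```text
time: 8.4
position: [0.4738, 0.1565, 0.2048]
tool_rot: [-0.417, -3.114, -0.001]
force: [0.3, -0.6, 0.8]
grip_width: 0.969
```

>>> {"name": "jog_arm", "arguments": {"motion": [[[0,0,-5],[0,0,0],-1],[[0,0,-15],[0,0,0],-1],[[0,0,-30],[0,0,0],-1],[[0,0,-30],[0,0,0],-1],[[0,0,-15],[0,0,0],-1],[[0,0,0],[0,0,0],-1]]}}

```text
time: 8.9
position: [0.4757, 0.1567, 0.3043]
tool_rot: [0.417, 3.108, 0.007]
force: [0.2, 0.1, -0.5]
grip_width: 1.004
```

```bash
python3 -c "
from h import *
go(.4544,-.1684,.26)
cv2.imwrite('pics/w7.png',viewer.snapshot('wrist'))
cv2.imwrite('pics/s7.png',viewer.snapshot('scene')[100:230,280:440].repeat(4,0).repeat(4,1))
"
```

```text
t 8.9 pos [475.7 156.7 304.3] yaw_jaw 74.71 tilt 0.45 w 1.004 F [ 0.23  0.06 -0.54]
tool shift mm [ -64.9 -319.5   42.9] len 328.8 j [-0.74 -0.02  0.37  1.81  0.01  1.34  0.93]
```

View pics/w7.png

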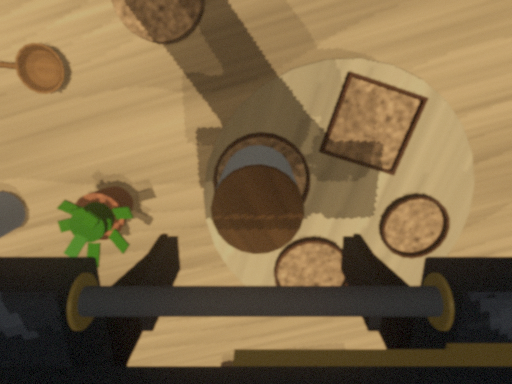

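View pics/s7.png

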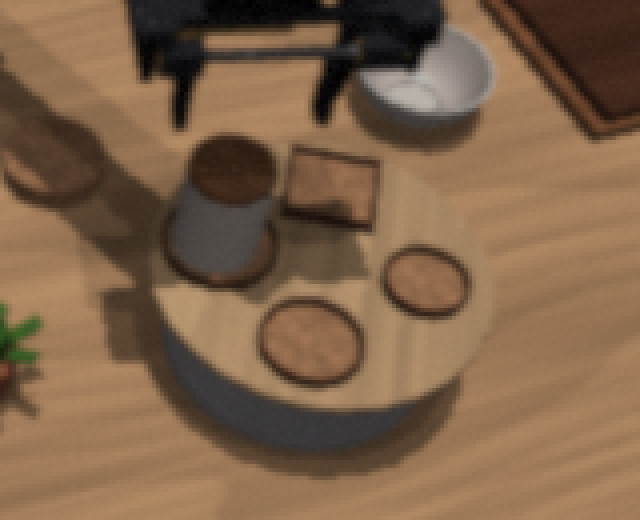

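The large canister stands centred in its bay and the platform has sunk. On to the medium one.

>>> {"name": "jog_arm", "arguments": {"motion": [[[-3,-14,0],[0,0,0],-1],[[-6,-30,2],[0,0,0],-1],[[-7,-34,3],[0,0,0],-1],[[-7,-34,3],[0,0,0],-1],[[-7,-34,3],[0,0,0],-1],[[-7,-34,3],[0,0,0],-1],[[-7,-34,3],[0,0,0],-1],[[-7,-34,3],[0,0,0],-1],[[-6,-30,3],[0,0,0],-1],[[-4,-22,3],[0,0,0],-1]]}}

```text
time: 9.83
position: [0.4515, -0.1534, 0.2723]
tool_rot: [-0.423, -3.111, 0.001]
force: [0.2, 0.8, 0.4]
grip_width: 1.002
```

>>> {"name": "jog_arm", "arguments": {"motion": [[[0,0,10],[0,0,0],-1],[[0,0,0],[0,0,0],-1],[[0,0,0],[0,0,0],-1]]}}

```text
time: 10.08
position: [0.4525, -0.1489, 0.2623]
tool_rot: [-0.417, -3.11, -0.0]
force: [0.6, 0.2, -0.3]
grip_width: 0.999
```

```bash
python3 -c "
from h import *
go(.4544,-.1684,.096)
m=viewer.camera_model('wrist');im=viewer.snapshot('wrist')
for p in ((.4544,-.1684,.068),(.3911,-.2876,.066),(.487,-.027,.05)):
  q=proj(m,p);print(q);cv2.circle(im,tuple(int(v) for v in q.round()),2,(0,0,255),-1)
cv2.imwrite('pics/w8.png',im)
"
```

```text
t 10.08 pos [ 452.5 -148.9  262.3] yaw_jaw 74.71 tilt 0.19 w 0.999 F [ 0.62  0.25 -0.35]
tool shift mm [ -7.5 -18.3 166.3] len 167.4 j [-0.47 -0.07  0.72  1.93  0.05  1.27  1.53]
[239.86089326 193.94625522]
[ 88.01056246 160.97044137]
[395.64922608 182.03625433]
```

View pics/w8.png

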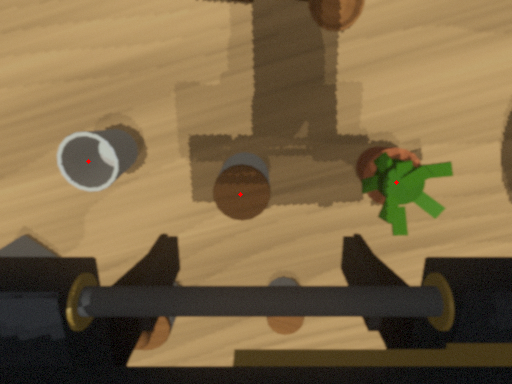

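>>> {"name": "jog_arm", "arguments": {"motion": [[[-3.5,-9,10],[0,0,0],-1],[[-3.5,-8.5,20],[0,0,0],-1],[[0,0,25],[0,0,0],-1],[[0,0,25],[0,0,0],-1],[[0,0,25],[0,0,0],-1],[[0,0,20],[0,0,0],-1],[[0,0,20],[0,0,0],-1],[[0,0,13],[0,0,0],-1],[[0,0,8],[0,0,0],-1],[[0,0,0],[0,0,0],-1]]}}

```text
time: 10.97
position: [0.4551, -0.1667, 0.0963]
tool_rot: [-0.414, -3.111, 0.0]
force: [0.1, -0.4, -1.3]
grip_width: 0.998
```

```bash
python3 -c "
from h import *
go(.4544,-.1684,.096)
cv2.imwrite('pics/w9.png',viewer.snapshot('wrist'))
"
```

```text
t 10.97 pos [ 455.1 -166.7   96.3] yaw_jaw 74.84 tilt 0.19 w 0.998 F [ 0.15 -0.35 -1.25]
tool shift mm [ 0.2 -1.8  0.3] len 1.8 j [-0.39  0.21  0.75  2.08 -0.18  0.92  1.76]
```

View pics/w9.png

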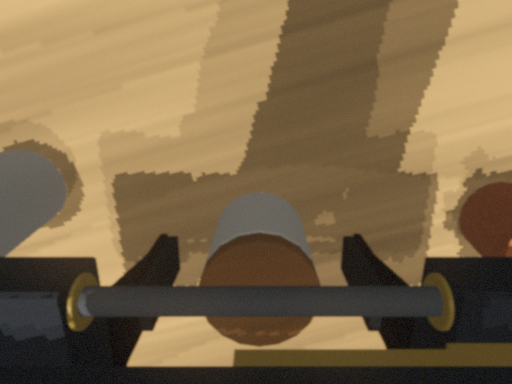

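Medium can is centred between the fingers; close and lift.

>>> {"name": "jog_arm", "arguments": {"motion": [[[0,0,0],[0,0,0],0],[[0,0,0],[0,0,0],1],[[0,0,0],[0,0,0],1],[[0,0,0],[0,0,0],1],[[0,0,0],[0,0,0],1],[[0,0,0],[0,0,0],1],[[0,0,0],[0,0,0],1]], "force": 25}}

```text
time: 11.6
position: [0.456, -0.168, 0.098]
tool_rot: [0.418, 3.113, 0.001]
force: [-1.5, 0.7, 1.2]
grip_width: 0.592
```

>>> {"name": "jog_arm", "arguments": {"motion": [[[0,0,-5],[0,0,0],1],[[0,0,-15],[0,0,0],1],[[0,0,-25],[0,0,0],1],[[0,0,-30],[0,0,0],1],[[0,0,-30],[0,0,0],1],[[0,0,-30],[0,0,0],1],[[0,0,-25],[0,0,0],1],[[0,0,-25],[0,0,0],1],[[0,0,-15],[0,0,0],1],[[0,0,0],[0,0,0],1]]}}

```text
time: 12.43
position: [0.4571, -0.1688, 0.3011]
tool_rot: [0.418, 3.108, 0.001]
force: [0.5, -0.3, -1.8]
grip_width: 0.593
```

```bash
python3 -c "
from h import *
go(.5795,.1786,.296)
cv2.imwrite('pics/w10.png',viewer.snapshot('wrist'))
"
```

```text
t 12.43 pos [ 457.1 -168.8  301.1] yaw_jaw 74.7 tilt 0.35 w 0.593 F [ 0.48 -0.27 -1.82]
tool shift mm [-26.3 367.4   5.8] len 368.4 j [-0.48 -0.08  0.75  1.85  0.05  1.34  1.56]
```

>>> {"name": "jog_arm", "arguments": {"motion": [[[-1,15,0],[0,0,0],1],[[-2,26,0],[0,0,0],1],[[-3,36,0],[0,0,0],1],[[-3,36,0],[0,0,0],1],[[-3,36,0],[0,0,0],1],[[-3,36,0],[0,0,0],1],[[-3,36,0],[0,0,0],1],[[-3,36,0],[0,0,0],1],[[-3,36,0],[0,0,0],1],[[-3,36,0],[0,0,0],1]]}}

```text
time: 13.32
position: [0.5681, 0.1434, 0.2952]
tool_rot: [-0.418, -3.11, 0.003]
force: [0.8, 0.0, -1.4]
grip_width: 0.592
```

>>> {"name": "jog_arm", "arguments": {"motion": [[[-1,24,0],[0,0,0],1],[[0,14,10],[0,0,0],1],[[0,0,20],[0,0,0],1],[[0,0,20],[0,0,0],1],[[0,0,10],[0,0,0],1],[[0,0,0],[0,0,0],1],[[0,0,0],[0,0,0],1]]}}

```text
time: 13.9
position: [0.5791, 0.1773, 0.2366]
tool_rot: [-0.42, -3.111, 0.003]
force: [0.5, 0.3, -1.3]
grip_width: 0.591
```

```bash
python3 -c "
from h import *
go(.5805,.1785,.2)
cv2.imwrite('pics/w11.png',viewer.snapshot('wrist'))
cv2.imwrite('pics/s11.png',viewer.snapshot('scene')[100:230,280:440].repeat(4,0).repeat(4,1))
"
```

```text
t 13.9 pos [579.1 177.3 236.6] yaw_jaw 74.63 tilt 0.14 w 0.591 F [ 0.5   0.33 -1.27]
tool shift mm [-1.1  1.6 36.6] len 36.7 j [-0.74  0.28  0.48  1.66 -0.13  1.25  1.07]
```

View pics/w11.png

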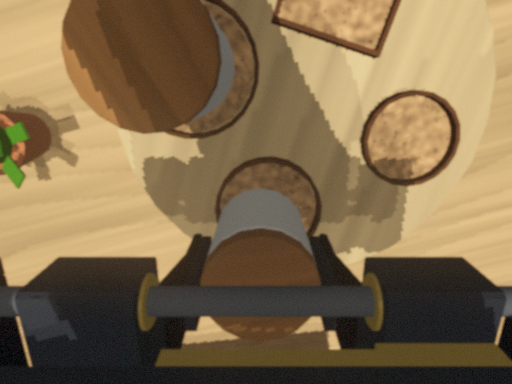

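View pics/s11.png

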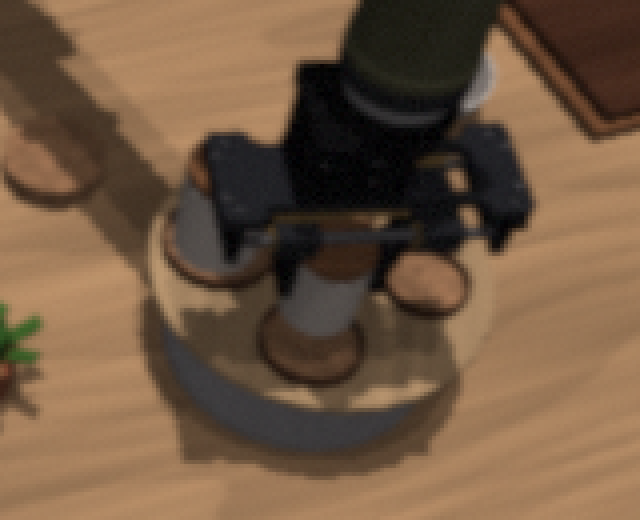

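>>> {"name": "jog_arm", "arguments": {"motion": [[[-1,1.5,0],[0,0,0],1],[[0,0,10],[0,0,0],1],[[0,0,14],[0,0,0],1],[[0,0,9],[0,0,0],1],[[0,0,3],[0,0,0],1],[[0,0,0],[0,0,0],1],[[0,0,0],[0,0,0],1]]}}

```text
time: 14.58
position: [0.5811, 0.1797, 0.2019]
tool_rot: [0.418, 3.114, 0.0]
force: [0.7, 0.5, -1.9]
grip_width: 0.59
```

```bash
python3 -c "
from h import *
go(.5805,.1785,.187)
cv2.imwrite('pics/w12.png',viewer.snapshot('wrist'))
cv2.imwrite('pics/s12.png',viewer.snapshot('scene')[100:230,280:440].repeat(4,0).repeat(4,1))
"
```

```text
t 14.58 pos [581.1 179.7 201.9] yaw_jaw 74.72 tilt 0.01 w 0.59 F [ 0.72  0.52 -1.92]
tool shift mm [ 0.2 -1.4 14.9] len 14.9 j [-0.74  0.31  0.47  1.69 -0.15  1.18  1.08]
```

View pics/w12.png

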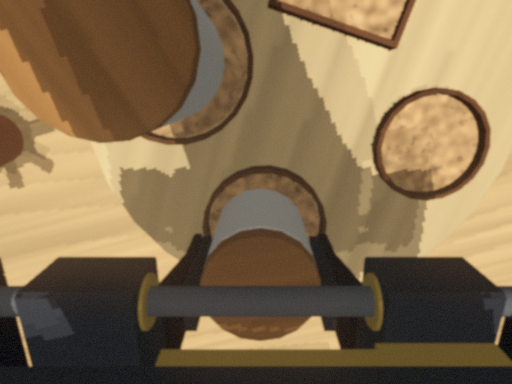

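View pics/s12.png

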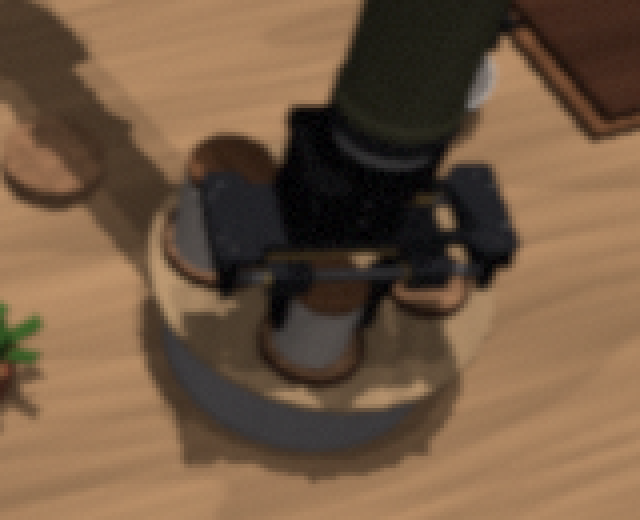

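>>> {"name": "jog_arm", "arguments": {"motion": [[[1,-1,2],[0,0,0],1],[[0,0,2],[0,0,0],1],[[0,0,2],[0,0,0],1],[[0,0,2],[0,0,0],1],[[0,0,2],[0,0,0],1],[[0,0,2],[0,0,0],1],[[0,0,2],[0,0,0],1],[[0,0,0],[0,0,0],1],[[0,0,0],[0,0,0],1]]}}

```text
time: 15.43
position: [0.5799, 0.179, 0.1879]
tool_rot: [0.418, 3.113, 0.0]
force: [-0.1, 0.0, 0.5]
grip_width: 0.592
```

```bash
python3 -c "
from h import *
go(.5805,.1785,.187)
"
```

```text
t 15.43 pos [579.9 179.  187.9] yaw_jaw 74.71 tilt 0.02 w 0.592 F [-0.12  0.01  0.45]
tool shift mm [-0.7 -0.3  0.9] len 1.2 j [-0.73  0.32  0.47  1.71 -0.16  1.15  1.08]
```

>>> {"name": "jog_arm", "arguments": {"motion": [[[0,0,0],[0,0,0],0.2],[[0,0,0],[0,0,0],-0.4],[[0,0,0],[0,0,0],-0.7],[[0,0,0],[0,0,0],-0.7],[[0,0,0],[0,0,0],-0.7],[[0,0,0],[0,0,0],-0.7]]}}

```text
time: 15.93
position: [0.5797, 0.1791, 0.1877]
tool_rot: [-0.418, -3.114, -0.0]
force: [0.1, 0.4, -0.4]
grip_width: 0.829
```

>>> {"name": "jog_arm", "arguments": {"motion": [[[0,0,-5],[0,0,0],-0.7],[[0,0,-15],[0,0,0],-0.7],[[0,0,-30],[0,0,0],-1],[[0,0,-35],[0,0,0],-1],[[0,0,-20],[0,0,0],-1],[[0,0,0],[0,0,0],-1]]}}

```text
time: 16.43
position: [0.5821, 0.1793, 0.299]
tool_rot: [0.417, 3.105, 0.008]
force: [-0.8, -0.1, 0.9]
grip_width: 0.986
```

```bash
python3 -c "
from h import *
go(.6051,-.1643,.26)
cv2.imwrite('pics/w13.png',viewer.snapshot('wrist'))
cv2.imwrite('pics/s13.png',viewer.snapshot('scene')[100:230,280:440].repeat(4,0).repeat(4,1))
"
```

```text
t 16.43 pos [582.1 179.3 299. ] yaw_jaw 74.7 tilt 0.56 w 0.986 F [-0.82 -0.11  0.94]
tool shift mm [-112.6 -325.6   37.8] len 346.6 j [-0.75  0.24  0.49  1.57 -0.11  1.35  1.05]
```

View pics/s13.png

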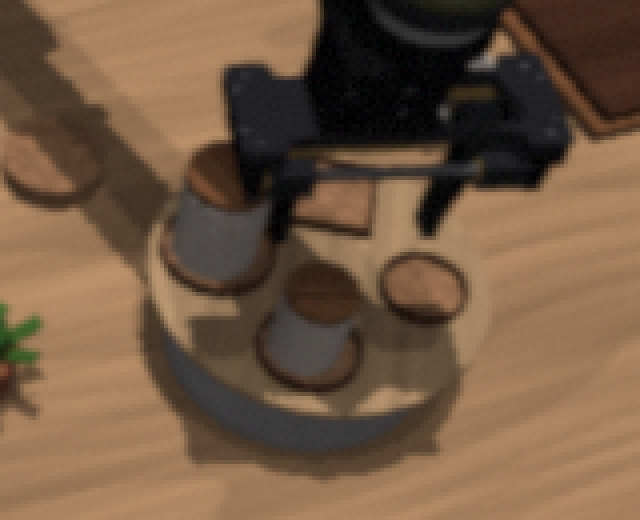

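View pics/w13.png

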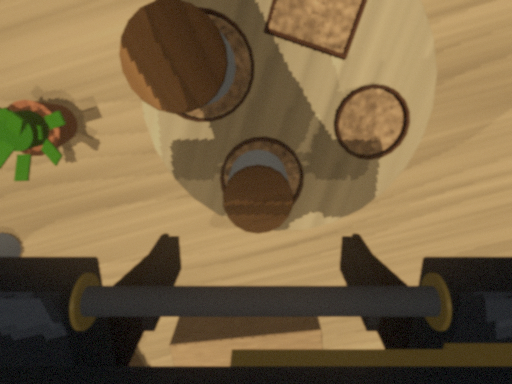

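>>> {"name": "jog_arm", "arguments": {"motion": [[[-5,-14,0],[0,0,0],-1],[[-10,-30,2],[0,0,0],-1],[[-12,-35,2],[0,0,0],-1],[[-12,-35,2],[0,0,0],-1],[[-12,-35,4],[0,0,0],-1],[[-12,-35,4],[0,0,0],-1],[[-12,-35,5],[0,0,0],-1],[[-12,-35,5],[0,0,0],-1],[[-10,-28,5],[0,0,0],-1],[[-6,-20,5],[0,0,0],-1]]}}

```text
time: 17.37
position: [0.5975, -0.1449, 0.2571]
tool_rot: [-0.425, -3.11, 0.004]
force: [-0.4, 0.2, 0.1]
grip_width: 0.999
```

>>> {"name": "jog_arm", "arguments": {"motion": [[[0,0,10],[0,0,0],-1],[[0,0,0],[0,0,0],-1],[[0,0,0],[0,0,0],-1]]}}

```text
time: 17.62
position: [0.5985, -0.1388, 0.247]
tool_rot: [-0.417, -3.11, -0.001]
force: [0.6, 0.1, 0.3]
grip_width: 0.996
```

```bash
python3 -c "
from h import *
go(.6051,-.1643,.084)
m=viewer.camera_model('wrist');im=viewer.snapshot('wrist')
for p in ((.6051,-.1643,.054),(.5725,-.3122,.084)):
  q=proj(m,p);print(q);cv2.circle(im,tuple(int(v) for v in q.round()),2,(0,0,255),-1)
cv2.imwrite('pics/w14.png',im)
"
```

```text
t 17.62 pos [ 598.5 -138.8  247. ] yaw_jaw 74.72 tilt 0.21 w 0.996 F [0.63 0.06 0.33]
tool shift mm [-13.7 -22.9 163. ] len 165.1 j [-0.35  0.31  0.65  1.62 -0.2   1.28  1.64]
[234.72116506 201.08157063]
[ 46.61458459 221.86227555]
```

View pics/w14.png

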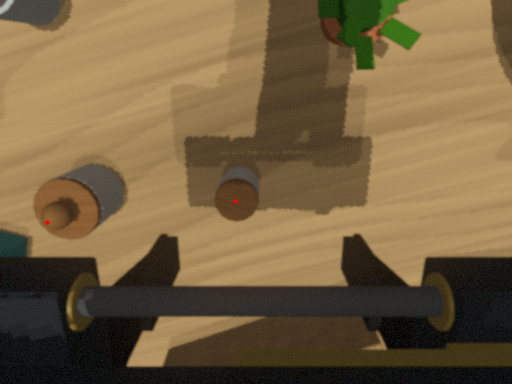

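Small can at (237,199), predicted (235,201): good. Descending.

>>> {"name": "jog_arm", "arguments": {"motion": [[[-7,-11,10],[0,0,0],-1],[[-6.5,-11,20],[0,0,0],-1],[[0,0,25],[0,0,0],-1],[[0,0,25],[0,0,0],-1],[[0,0,25],[0,0,0],-1],[[0,0,20],[0,0,0],-1],[[0,0,18],[0,0,0],-1],[[0,0,12],[0,0,0],-1],[[0,0,7],[0,0,0],-1],[[0,0,0],[0,0,0],-1]]}}

```text
time: 18.5
position: [0.6063, -0.1629, 0.0855]
tool_rot: [-0.415, -3.112, -0.001]
force: [0.3, 0.6, 0.8]
grip_width: 1.006
```

```bash
python3 -c "
from h import *
go(.6051,-.1643,.084)
cv2.imwrite('pics/w15.png',viewer.snapshot('wrist'))
"
```

```text
t 18.5 pos [ 606.3 -162.9   85.5] yaw_jaw 74.81 tilt 0.13 w 1.006 F [0.3  0.58 0.77]
tool shift mm [ 0.8 -1.6  1.5] len 2.4 j [-0.25  0.51  0.6   1.73 -0.33  1.    1.77]
```

View pics/w15.png

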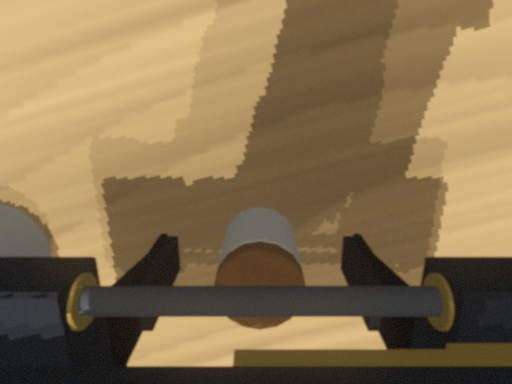

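>>> {"name": "jog_arm", "arguments": {"motion": [[[0.5,-0.5,0],[0,0,0],0],[[0,0,0],[0,0,0],1],[[0,0,0],[0,0,0],1],[[0,0,0],[0,0,0],1],[[0,0,0],[0,0,0],1],[[0,0,0],[0,0,0],1],[[0,0,0],[0,0,0],1],[[0,0,0],[0,0,0],1]], "force": 18}}

```text
time: 19.22
position: [0.6061, -0.1645, 0.0868]
tool_rot: [0.418, 3.114, 0.0]
force: [0.8, 0.4, 0.2]
grip_width: 0.481
```

>>> {"name": "jog_arm", "arguments": {"motion": [[[0,0,-5],[0,0,0],1],[[0,0,-15],[0,0,0],1],[[0,0,-25],[0,0,0],1],[[0,0,-30],[0,0,0],1],[[0,0,-30],[0,0,0],1],[[0,0,-30],[0,0,0],1],[[0,0,-30],[0,0,0],1],[[0,0,-25],[0,0,0],1],[[0,0,-10],[0,0,0],1],[[0,0,0],[0,0,0],1]]}}

```text
time: 20.05
position: [0.6071, -0.1652, 0.2896]
tool_rot: [0.417, 3.109, 0.0]
force: [0.1, -0.7, -1.9]
grip_width: 0.458
```

```bash
python3 -c "
from h import *
go(.5568,.2833,.285)
cv2.imwrite('pics/w16.png',viewer.snapshot('wrist'))
"
```

```text
t 20.05 pos [ 607.1 -165.2  289.6] yaw_jaw 74.71 tilt 0.28 w 0.458 F [ 0.1 -0.7 -1.9]
tool shift mm [166.8 419.4   4.1] len 451.3 j [-0.31  0.32  0.67  1.54 -0.2   1.35  1.68]
```

View pics/w16.png

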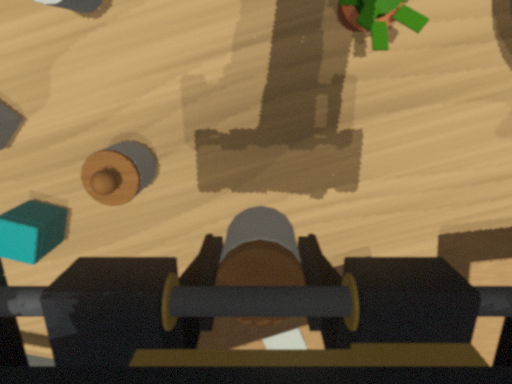

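>>> {"name": "jog_arm", "arguments": {"motion": [[[6,15,0],[0,0,0],1],[[11,27,0],[0,0,0],1],[[14,35,0],[0,0,0],1],[[14,35,0],[0,0,0],1],[[14,35,0],[0,0,0],1],[[14,35,0],[0,0,0],1],[[14,35,0],[0,0,0],1],[[14,35,0],[0,0,0],1],[[14,35,0],[0,0,0],1],[[14,35,0],[0,0,0],1]]}}

```text
time: 20.93
position: [0.5648, 0.1817, 0.2839]
tool_rot: [-0.417, -3.11, 0.003]
force: [0.1, -0.4, -1.9]
grip_width: 0.456
```

>>> {"name": "jog_arm", "arguments": {"motion": [[[14,35,0],[0,0,0],1],[[12,31,0],[0,0,0],1],[[8,20,0],[0,0,0],1],[[4,10.5,10],[0,0,0],1],[[0,0,20],[0,0,0],1],[[0,0,25],[0,0,0],1],[[0,0,15],[0,0,0],1],[[0,0,5],[0,0,0],1],[[0,0,0],[0,0,0],1],[[0,0,0],[0,0,0],1]]}}

```text
time: 21.77
position: [0.5554, 0.2822, 0.2112]
tool_rot: [-0.42, -3.113, 0.002]
force: [-0.4, -0.5, -0.7]
grip_width: 0.452
```

```bash
python3 -c "
from h import *
go(.5566,.2835,.176)
cv2.imwrite('pics/w17.png',viewer.snapshot('wrist'))
cv2.imwrite('pics/s17.png',viewer.snapshot('scene')[100:230,280:440].repeat(4,0).repeat(4,1))
"
```

```text
t 21.77 pos [555.4 282.2 211.2] yaw_jaw 74.64 tilt 0.07 w 0.452 F [-0.37 -0.48 -0.7 ]
tool shift mm [-0.8  1.6 35.2] len 35.2 j [-0.86  0.33  0.42  1.64 -0.14  1.21  0.9 ]
```

View pics/w17.png

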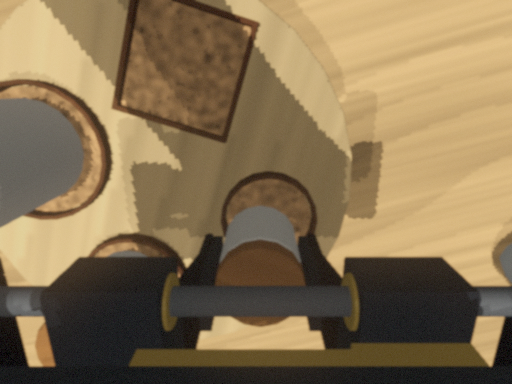

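View pics/s17.png

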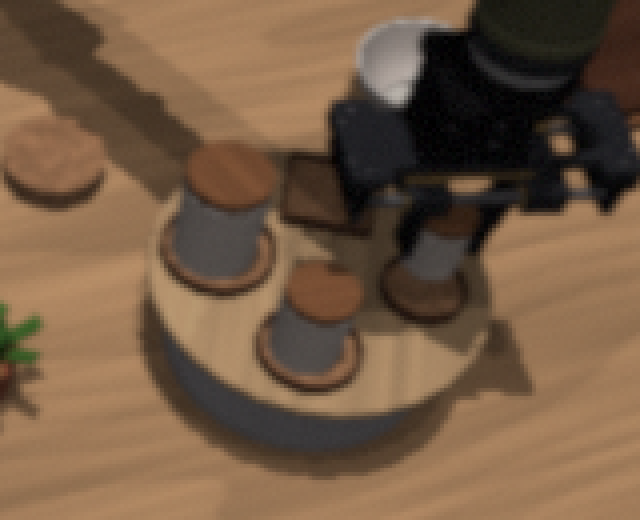

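>>> {"name": "jog_arm", "arguments": {"motion": [[[-0.5,2,0],[0,0,0],1],[[0,0,10],[0,0,0],1],[[0,0,10],[0,0,0],1],[[0,0,5],[0,0,0],1],[[0,0,3],[0,0,0],1],[[0,0,0],[0,0,0],1],[[0,0,0],[0,0,0],1]]}}

```text
time: 22.45
position: [0.5563, 0.2849, 0.1835]
tool_rot: [-0.418, -3.113, 0.001]
force: [-0.3, -0.4, -0.9]
grip_width: 0.45
```

```bash
python3 -c "
from h import *
go(.5566,.2835,.171)
cv2.imwrite('pics/w18.png',viewer.snapshot('wrist'))
cv2.imwrite('pics/s18.png',viewer.snapshot('scene')[100:230,280:440].repeat(4,0).repeat(4,1))
"
```

```text
t 22.45 pos [556.3 284.9 183.5] yaw_jaw 74.71 tilt 0.03 w 0.45 F [-0.27 -0.39 -0.88]
tool shift mm [-0.7 -1.2 12.5] len 12.5 j [-0.85  0.36  0.41  1.66 -0.15  1.16  0.9 ]
```

View pics/w18.png

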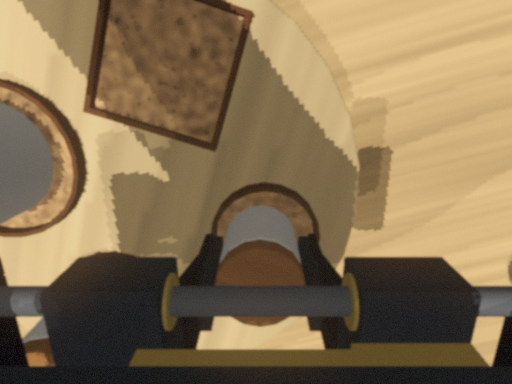

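View pics/s18.png

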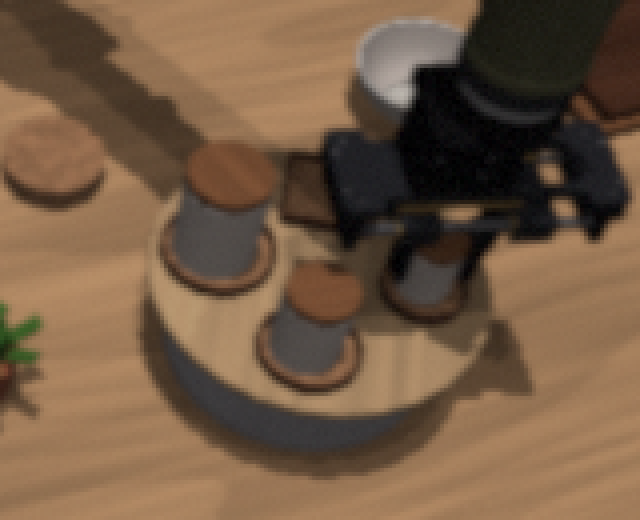

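Well centred; the can base is inside the ring. Lowering in small steps.

>>> {"name": "jog_arm", "arguments": {"motion": [[[0,-0.5,2],[0,0,0],1],[[0,0,2],[0,0,0],1],[[0,0,2],[0,0,0],1],[[0,0,1.5],[0,0,0],1],[[0,0,1.5],[0,0,0],1],[[0,0,1],[0,0,0],1],[[0,0,0],[0,0,0],1],[[0,0,0],[0,0,0],1]]}}

```text
time: 23.22
position: [0.5564, 0.2845, 0.1739]
tool_rot: [0.418, 3.113, 0.0]
force: [0.3, 0.0, 0.3]
grip_width: 0.453
```

```bash
python3 -c "
from h import *
go(.5566,.2835,.171)
"
```

```text
t 23.22 pos [556.4 284.5 173.9] yaw_jaw 74.71 tilt 0.02 w 0.453 F [0.33 0.04 0.25]
tool shift mm [-0.5 -0.9  2.9] len 3.1 j [-0.85  0.36  0.41  1.67 -0.16  1.14  0.91]
```

>>> {"name": "jog_arm", "arguments": {"motion": [[[0,0,1.5],[0,0,0],1],[[0,0,1],[0,0,0],1],[[0,0,0],[0,0,0],1]]}}

```text
time: 23.47
position: [0.5563, 0.2845, 0.1712]
tool_rot: [0.418, 3.113, 0.0]
force: [0.4, -0.7, 0.3]
grip_width: 0.455
```

>>> {"name": "jog_arm", "arguments": {"motion": [[[0,0,0],[0,0,0],1]]}}

```text
time: 23.55
position: [0.5563, 0.2845, 0.1714]
tool_rot: [0.418, 3.113, 0.0]
force: [0.4, 0.2, 0.5]
grip_width: 0.458
```

>>> {"name": "jog_arm", "arguments": {"motion": [[[0,0,0],[0,0,0],1]]}}

```text
time: 23.63
position: [0.5563, 0.2844, 0.1714]
tool_rot: [0.418, 3.113, 0.0]
force: [1.0, 0.3, 1.0]
grip_width: 0.457
```

```bash
python3 -c "
from h import *
go(.5566,.2835,.171)
cv2.imwrite('pics/s19.png',viewer.snapshot('scene')[100:230,280:440].repeat(4,0).repeat(4,1))
"
```

```text
t 23.63 pos [556.3 284.4 171.4] yaw_jaw 74.71 tilt 0.02 w 0.457 F [0.98 0.34 1.  ]
tool shift mm [-0.5 -0.8  0.4] len 1.1 j [-0.85  0.37  0.41  1.68 -0.16  1.13  0.91]
```

View pics/s19.png

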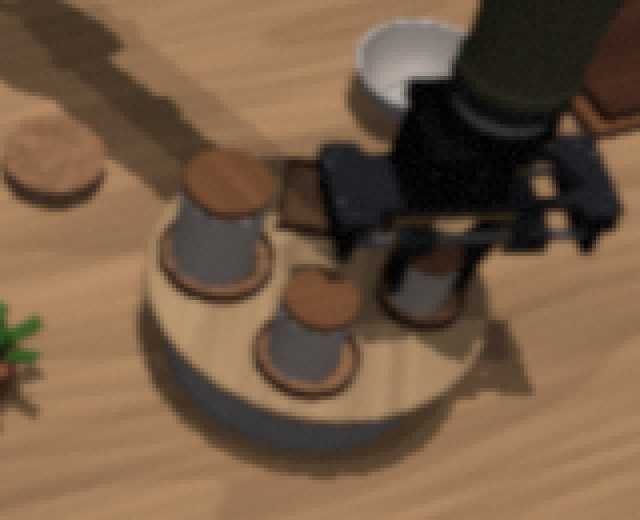

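>>> {"name": "jog_arm", "arguments": {"motion": [[[0,0,0],[0,0,0],0.2],[[0,0,0],[0,0,0],-0.4],[[0,0,0],[0,0,0],-0.6],[[0,0,0],[0,0,0],-0.6],[[0,0,0],[0,0,0],-0.6],[[0,0,0],[0,0,0],-0.6]]}}

```text
time: 24.18
position: [0.5561, 0.2844, 0.1711]
tool_rot: [-0.418, -3.113, 0.0]
force: [0.4, 0.2, -0.1]
grip_width: 0.74
```

>>> {"name": "jog_arm", "arguments": {"motion": [[[0,0,-5],[0,0,0],-0.6],[[0,0,-15],[0,0,0],-0.6],[[0,0,-30],[0,0,0],-1],[[0,0,-35],[0,0,0],-1],[[0,0,-35],[0,0,0],-1],[[0,0,-10],[0,0,0],-1],[[0,0,0],[0,0,0],-1]]}}

```text
time: 24.77
position: [0.5578, 0.2849, 0.306]
tool_rot: [0.417, 3.108, 0.008]
force: [-0.4, 0.7, 0.4]
grip_width: 0.991
```

```bash
python3 -c "
from h import *
go(.485,-.4374,.26)
cv2.imwrite('pics/w20.png',viewer.snapshot('wrist'))
cv2.imwrite('pics/s20.png',viewer.snapshot('scene')[100:230,280:440].repeat(4,0).repeat(4,1))
"
```

```text
t 24.77 pos [557.8 284.9 306. ] yaw_jaw 74.7 tilt 0.45 w 0.991 F [-0.43  0.69  0.41]
tool shift mm [-120.1 -716.2   42.4] len 727.5 j [-0.87  0.27  0.43  1.52 -0.11  1.37  0.88]
```

View pics/s20.png

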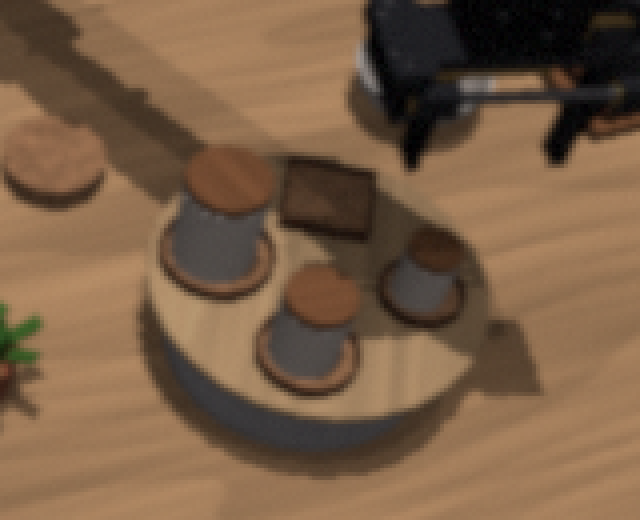

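View pics/w20.png

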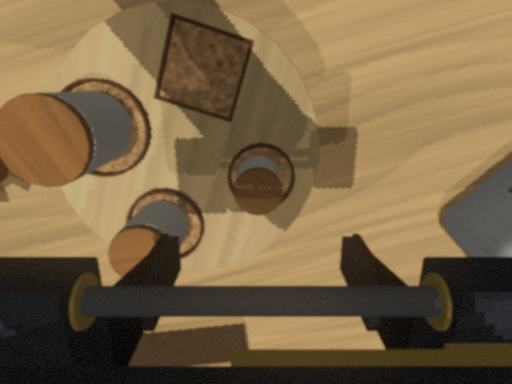

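>>> {"name": "jog_arm", "arguments": {"motion": [[[-3,-16,0],[0,0,0],-1],[[-6,-34,0],[0,0,0],-1],[[-6.5,-39,0],[0,0,0],-1],[[-6.5,-39,0],[0,0,0],-1],[[-6.5,-39,0],[0,0,0],-1],[[-6.5,-39,0],[0,0,0],-1],[[-6.5,-39,0],[0,0,0],-1],[[-6.5,-39,0],[0,0,0],-1],[[-6.5,-39,0],[0,0,0],-1],[[-6.5,-39,0],[0,0,0],-1]]}}

```text
time: 25.7
position: [0.5173, -0.0836, 0.2994]
tool_rot: [-0.418, -3.11, 0.0]
force: [0.8, 0.3, 0.7]
grip_width: 0.997
```

>>> {"name": "jog_arm", "arguments": {"motion": [[[-6.5,-39,0],[0,0,0],-1],[[-6.5,-39,0],[0,0,0],-1],[[-6.5,-39,0],[0,0,0],-1],[[-6.5,-39,0],[0,0,0],-1],[[-6.5,-39,0],[0,0,0],-1],[[-6.5,-39,0],[0,0,0],-1],[[-6.5,-39,0],[0,0,0],-1],[[-5,-30,0],[0,0,0],-1],[[-2,-15,0],[0,0,0],-1],[[0,0,0],[0,0,0.1],-1]]}}

```text
time: 26.53
position: [0.4815, -0.4067, 0.2993]
tool_rot: [-0.587, -3.082, 0.004]
force: [-0.1, 1.2, -0.5]
grip_width: 0.993
```

>>> {"name": "jog_arm", "arguments": {"motion": [[[0,0,5],[0,0,0.1],-1],[[0,0,5],[0,0,0.1],-1],[[0,0,10],[0,0,0.1],-1],[[0,0,10],[0,0,0.1],-1],[[0,0,10],[0,0,0.1],-1],[[0,0,0],[0,0,0],-1],[[0,0,0],[0,0,0],-1]]}}

```text
time: 27.12
position: [0.4848, -0.4013, 0.2595]
tool_rot: [-1.316, -2.849, -0.0]
force: [0.4, 0.6, -0.2]
grip_width: 1.004
```

```bash
python3 -c "
from h import *
go(.485,-.4374,.093)
m=viewer.camera_model('wrist');im=viewer.snapshot('wrist')
for p in ((.485,-.4374,.06),(.3911,-.2876,.066)):
  q=proj(m,p);print(q);cv2.circle(im,tuple(int(v) for v in q.round()),2,(0,0,255),-1)
cv2.imwrite('pics/w21.png',im)
"
```

```text
t 27.12 pos [ 484.8 -401.3  259.5] yaw_jaw 40.42 tilt 0.21 w 1.004 F [ 0.37  0.63 -0.22]
tool shift mm [-28.2 -23.  166.5] len 170.4 j [-0.1   0.43  0.99  1.58 -0.36  1.34  1.63]
[234.97954056 213.75254113]
[263.03138172  -1.58201199]
```

View pics/w21.png

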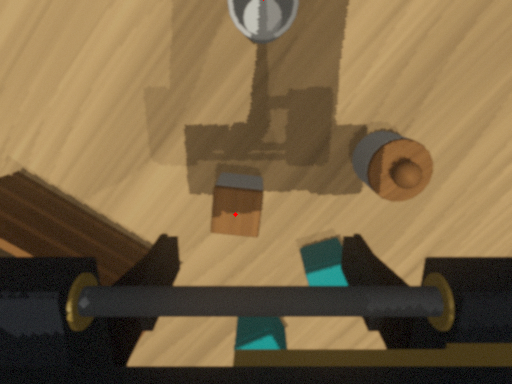

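```bash
python3 -c "
import cv2
a=cv2.imread('pics/scene0.png')[160:280,0:160];cv2.imwrite('pics/a.png',cv2.resize(a,None,fx=4,fy=4,interpolation=2))
a=cv2.imread('pics/top0.png')[140:280,340:512];cv2.imwrite('pics/b.png',cv2.resize(a,None,fx=4,fy=4,interpolation=2))
"
```

```text
(no output)
```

View pics/a.png

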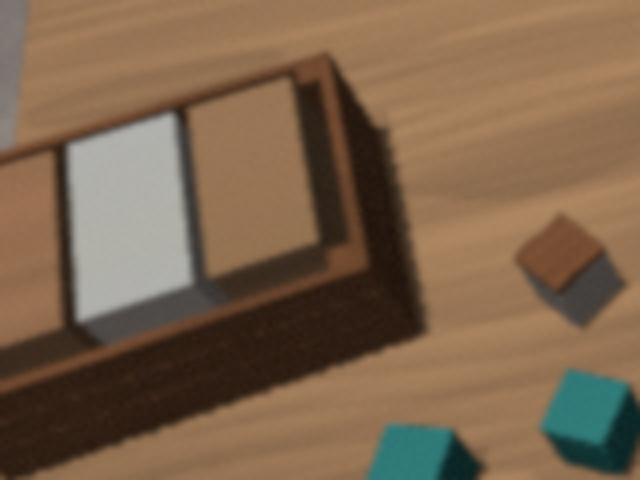

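View pics/b.png

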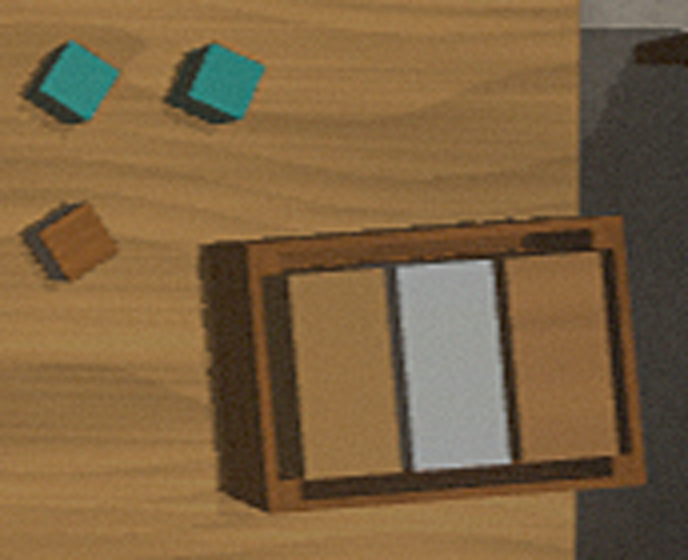

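>>> {"name": "jog_arm", "arguments": {"motion": [[[-14,-11,10],[0,0,0],-1],[[-14,-11.5,20],[0,0,0.03],-1],[[0,0,25],[0,0,0],-1],[[0,0,25],[0,0,0],-1],[[0,0,0],[0,0,0],-1],[[0,0,0],[0,0,0],-1]]}}

```text
time: 27.67
position: [0.4868, -0.437, 0.1808]
tool_rot: [-1.359, -2.83, -0.001]
force: [0.4, -0.6, -0.2]
grip_width: 1.0
```

```bash
python3 -c "
from h import *
go(.485,-.4374,.095)
m=viewer.camera_model('wrist');im=viewer.snapshot('wrist')
for p in ((.485,-.4374,.06),):
  q=proj(m,p);print(q);cv2.circle(im,tuple(int(v) for v in q.round()),2,(0,0,255),-1)
cv2.imwrite('pics/w22.png',im)
"
```

```text
t 27.67 pos [ 486.8 -437.   180.8] yaw_jaw 38.68 tilt 0.12 w 1.0 F [ 0.42 -0.64 -0.19]
tool shift mm [ 0.7 -1.6 85.8] len 85.8 j [ 0.01  0.55  0.93  1.6  -0.46  1.23  1.7 ]
[257.23651838 215.49180837]
```

View pics/w22.png

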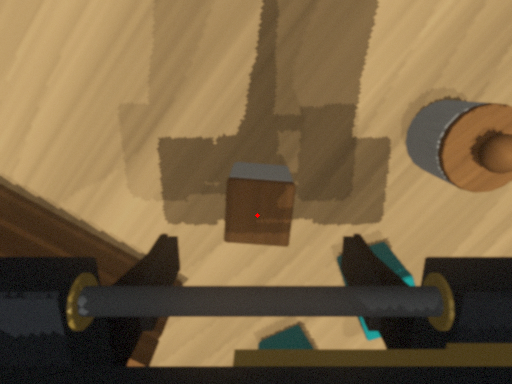

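```bash
python3 -c "
from h import *
m=viewer.camera_model('top');mw=viewer.camera_model('wrist')
a=np.radians(37);ty=np.array([np.cos(a),np.sin(a)]);tx=np.array([-np.sin(a),np.cos(a)]);Q=np.array([.485,-.4374])
for n,u,v,z in [('base',390,201.2,0),('base2',396,264,0),('rim',401.7,200,.115),('rim2',407.5,267.5,.115)]:
  p=ray(m,u,v,z);print(n,p.round(3),'tool x,y',((p-Q)@tx).round(3),((p-Q)@ty).round(3),proj(mw,[*p,z]).round())
for X,Y in [(70,40),(120,72),(75,122)]:
  p=ray(m,340+X/4,140+Y/4,.046);print('turq',p.round(3),((p-Q)@tx).round(3),((p-Q)@ty).round(3))
"
```

```text
base [ 0.484 -0.55 ] tool x,y -0.089 -0.069 [181. 278.]
base2 [ 0.285 -0.572] tool x,y 0.013 -0.241 [-32. 165.]
rim [ 0.487 -0.549] tool x,y -0.09 -0.066 [143. 383.]
rim2 [ 0.29  -0.569] tool x,y 0.012 -0.235 [-207.  217.]
turq [ 0.639 -0.433] -0.089 0.126
turq [ 0.615 -0.472] -0.106 0.083
turq [ 0.576 -0.438] -0.055 0.072
```

>>> {"name": "jog_arm", "arguments": {"motion": [[[0,-0.5,0],[0,0,0.05],-1],[[0,0,20],[0,0,0],-1],[[0,0,20],[0,0,0],-1],[[0,0,20],[0,0,0],-1],[[0,0,15],[0,0,0],-1],[[0,0,9],[0,0,0],-1],[[0,0,2],[0,0,0],-1],[[0,0,0],[0,0,0],-1]]}}

```text
time: 28.38
position: [0.4873, -0.4379, 0.0958]
tool_rot: [1.432, 2.796, -0.0]
force: [-0.8, 0.2, -0.3]
grip_width: 0.999
```

```bash
python3 -c "
from h import *
go(.485,-.4374,.095)
cv2.imwrite('pics/w23.png',viewer.snapshot('wrist'))
"
```

```text
t 28.38 pos [ 487.3 -437.9   95.8] yaw_jaw 35.77 tilt 0.03 w 0.999 F [-0.76  0.24 -0.29]
tool shift mm [ 1.7 -1.6  0.8] len 2.4 j [ 0.05  0.64  0.88  1.66 -0.54  1.1   1.71]
```

View pics/w23.png

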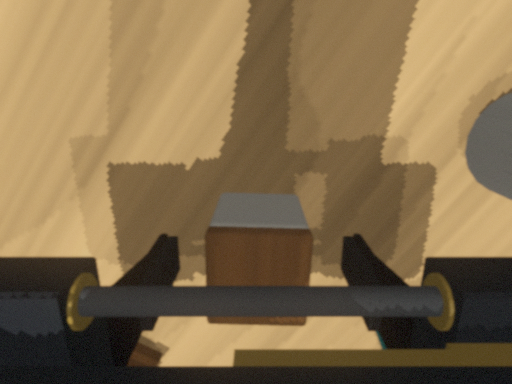

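>>> {"name": "jog_arm", "arguments": {"motion": [[[1,0,0],[0,0,0.02],-0.2],[[0,0,0],[0,0,0],1],[[0,0,0],[0,0,0],1],[[0,0,0],[0,0,0],1],[[0,0,0],[0,0,0],1],[[0,0,0],[0,0,0],1],[[0,0,0],[0,0,0],1],[[0,0,0],[0,0,0],1],[[0,0,0],[0,0,0],1],[[0,0,0],[0,0,0],1]], "force": 25}}

```text
time: 29.27
position: [0.4863, -0.437, 0.0953]
tool_rot: [-1.46, -2.782, 0.0]
force: [-0.8, -0.9, 0.3]
grip_width: 0.529
```

>>> {"name": "jog_arm", "arguments": {"motion": [[[0,0,-5],[0,0,0],1],[[0,0,-15],[0,0,0],1],[[0,0,-25],[0,0,0],1],[[0,0,-30],[0,0,0],1],[[0,0,-30],[0,0,0],1],[[0,0,-30],[0,0,0],1],[[0,0,-30],[0,0,0],1],[[0,0,-25],[0,0,0],1],[[0,0,-10],[0,0,0],1],[[0,0,0],[0,0,0],1]]}}

```text
time: 30.1
position: [0.4868, -0.438, 0.2987]
tool_rot: [1.458, 2.777, -0.001]
force: [0.3, 0.6, -1.8]
grip_width: 0.527
```

```bash
python3 -c "
from h import *
go(.4515,.2605,.295)
cv2.imwrite('pics/w24.png',viewer.snapshot('wrist'))
"
```

```text
t 30.1 pos [ 486.8 -438.   298.7] yaw_jaw 34.6 tilt 0.31 w 0.527 F [ 0.28  0.64 -1.78]
tool shift mm [595.  367.5   1.4] len 699.4 j [-0.03  0.47  1.01  1.46 -0.4   1.42  1.59]
```

View pics/w24.png

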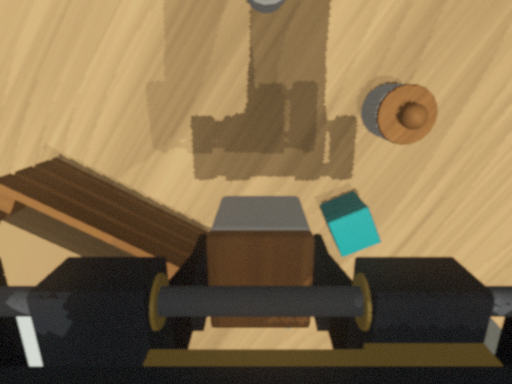

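>>> {"name": "jog_arm", "arguments": {"motion": [[[0,0,0],[0,0,-0.05],1],[[0,0,0],[0,0,-0.1],1],[[0,0,0],[0,0,-0.1],1],[[0,0,0],[0,0,-0.1],1],[[0,0,0],[0,0,-0.05],1],[[0,0,0],[0,0,0],1],[[0,0,0],[0,0,0],1]]}}

```text
time: 30.73
position: [0.486, -0.4361, 0.2933]
tool_rot: [-0.88, -3.013, -0.002]
force: [-0.1, 0.9, -2.6]
grip_width: 0.526
```

```bash
python3 -c "
from h import *
go(.4515,.2605,.3)
"
```

```text
t 30.73 pos [ 486.  -436.1  293.3] yaw_jaw 57.43 tilt 0.18 w 0.526 F [-0.1   0.94 -2.58]
tool shift mm [404.1 568.5  -5.2] len 697.5 j [ 0.02  0.44  0.92  1.47 -0.35  1.41  1.95]
```

>>> {"name": "jog_arm", "arguments": {"motion": [[[8,12,0],[0,0,0],1],[[15,21,-1],[0,0,0],1],[[20,28,-2],[0,0,0],1],[[20,28,-2],[0,0,0],1],[[20,28,-2],[0,0,0],1],[[20,28,-2],[0,0,0],1],[[20,28,-2],[0,0,0],1],[[20,28,0],[0,0,0],1],[[20,28,0],[0,0,0],1],[[20,28,0],[0,0,0],1]]}}

```text
time: 31.57
position: [0.4692, -0.12, 0.3056]
tool_rot: [-0.881, -3.015, -0.001]
force: [0.0, 0.5, -1.5]
grip_width: 0.528
```

>>> {"name": "jog_arm", "arguments": {"motion": [[[20,28,0],[0,0,0],1],[[20,28,0],[0,0,0],1],[[20,28,0],[0,0,0],1],[[20,28,0],[0,0,0],1],[[20,28,0],[0,0,0],1],[[20,28,0],[0,0,0],1],[[20,28,0],[0,0,0],1],[[20,28,0],[0,0,0],1],[[20,28,0],[0,0,0],1],[[10,14,0],[0,0,0],1]]}}

```text
time: 32.4
position: [0.4509, 0.2094, 0.305]
tool_rot: [-0.873, -3.016, -0.001]
force: [0.0, 0.8, -2.9]
grip_width: 0.527
```

```bash
python3 -c "
from h import *
go(.4515,.2605,.3)
"
```

```text
t 32.4 pos [450.9 209.4 305. ] yaw_jaw 57.72 tilt 0.13 w 0.527 F [ 0.01  0.77 -2.9 ]
tool shift mm [26.8 43.6  5.1] len 51.4 j [-0.89 -0.02  0.4   1.81  0.01  1.35  0.51]
```

>>> {"name": "jog_arm", "arguments": {"motion": [[[16,24,0],[0,0,0],1],[[10,15,0],[0,0,0],1],[[4,6,10],[0,0,0],1],[[0,0,20],[0,0,0],1],[[0,0,25],[0,0,0],1],[[0,0,20],[0,0,0],1],[[0,0,10],[0,0,0],1],[[0,0,0],[0,0,0],1],[[0,0,0],[0,0,0],1]]}}

```text
time: 33.15
position: [0.4515, 0.2579, 0.221]
tool_rot: [-0.88, -3.015, 0.002]
force: [0.7, -1.2, -1.4]
grip_width: 0.527
```

```bash
python3 -c "
from h import *
go(.4515,.2605,.1805)
cv2.imwrite('pics/w25.png',viewer.snapshot('wrist'))
cv2.imwrite('pics/s25.png',viewer.snapshot('scene')[100:230,280:440].repeat(4,0).repeat(4,1))
"
```

```text
t 33.15 pos [451.5 257.9 221. ] yaw_jaw 57.45 tilt 0.06 w 0.527 F [ 0.74 -1.21 -1.4 ]
tool shift mm [ 1.4  2.2 40.5] len 40.6 j [-0.92  0.09  0.37  1.88 -0.04  1.18  0.47]
```

View pics/w25.png

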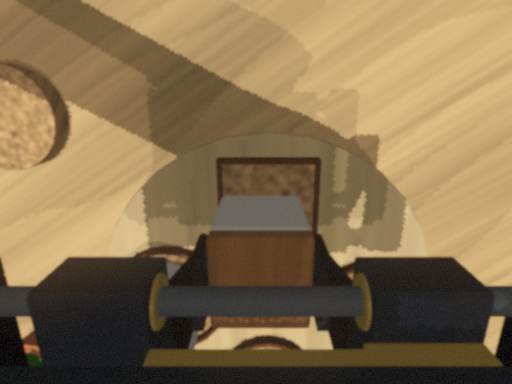

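View pics/s25.png

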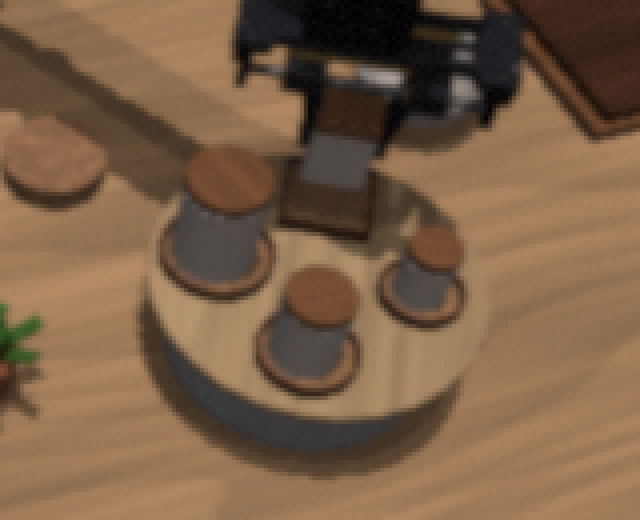

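>>> {"name": "jog_arm", "arguments": {"motion": [[[1,2,0],[0,0,0],1],[[0,0,10],[0,0,0],1],[[0,0,12],[0,0,0],1],[[0,0,8],[0,0,0],1],[[0,0,3],[0,0,0],1],[[0,0,0],[0,0,0],1],[[0,0,0],[0,0,0],1]]}}

```text
time: 33.83
position: [0.4515, 0.2608, 0.1879]
tool_rot: [-0.878, -3.016, 0.001]
force: [0.7, 0.1, -1.6]
grip_width: 0.527
```

```bash
python3 -c "
from h import *
go(.4515,.2605,.173)
cv2.imwrite('pics/w26.png',viewer.snapshot('wrist'))
cv2.imwrite('pics/s26.png',viewer.snapshot('scene')[100:230,280:440].repeat(4,0).repeat(4,1))
"
```

```text
t 33.83 pos [451.5 260.8 187.9] yaw_jaw 57.52 tilt 0.04 w 0.527 F [ 0.72  0.05 -1.62]
tool shift mm [-0.2 -0.3 14.9] len 14.9 j [-0.92  0.13  0.37  1.91 -0.05  1.11  0.47]
```

View pics/w26.png

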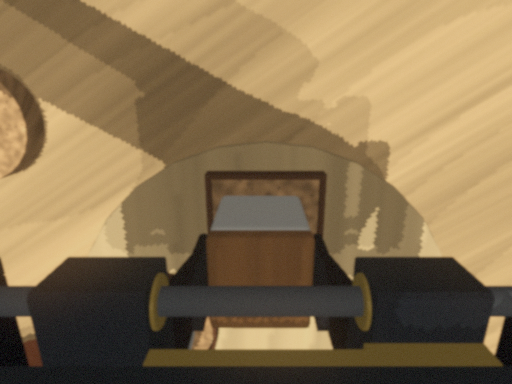

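View pics/s26.png

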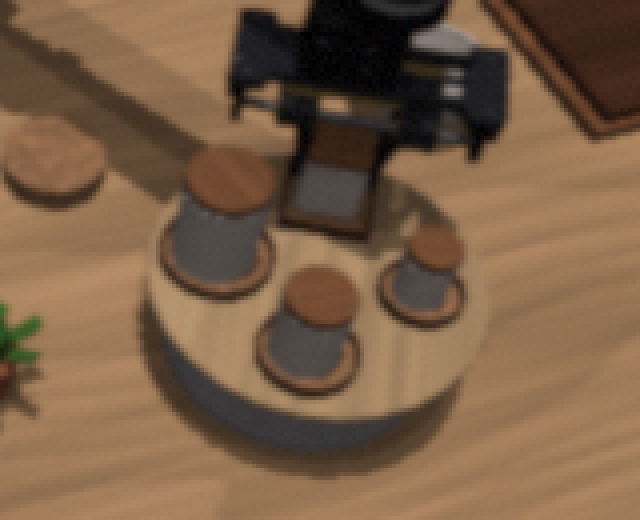

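Centred and square in the bay. Lowering 15 mm gently.

>>> {"name": "jog_arm", "arguments": {"motion": [[[0,0,3],[0,0,0],1],[[0,0,2],[0,0,0],1],[[0,0,2],[0,0,0],1],[[0,0,2],[0,0,0],1],[[0,0,2],[0,0,0],1],[[0,0,2],[0,0,0],1],[[0,0,2],[0,0,0],1],[[0,0,0.5],[0,0,0],1],[[0,0,0],[0,0,0],1],[[0,0,0],[0,0,0],1]]}}

```text
time: 34.77
position: [0.4518, 0.2611, 0.173]
tool_rot: [0.878, 3.016, 0.001]
force: [0.1, -0.5, 0.1]
grip_width: 0.527
```

>>> {"name": "jog_arm", "arguments": {"motion": [[[0,0,0],[0,0,0],1]]}}

```text
time: 34.85
position: [0.4518, 0.2611, 0.173]
tool_rot: [0.878, 3.016, 0.001]
force: [-0.6, 0.1, 0.5]
grip_width: 0.527
```

```bash
python3 -c "
from h import *
go(.4515,.2605,.173)
"
```

```text
t 34.85 pos [451.8 261.1 173. ] yaw_jaw 57.53 tilt 0.03 w 0.527 F [-0.63  0.09  0.46]
tool shift mm [-0.1 -0.6 -0. ] len 0.6 j [-0.92  0.14  0.37  1.93 -0.06  1.08  0.48]
```

>>> {"name": "jog_arm", "arguments": {"motion": [[[0,0,0],[0,0,0],0.2],[[0,0,0],[0,0,0],-0.4],[[0,0,0],[0,0,0],-0.6],[[0,0,0],[0,0,0],-0.6],[[0,0,0],[0,0,0],-0.6],[[0,0,0],[0,0,0],-0.6]]}}

```text
time: 35.35
position: [0.4516, 0.2609, 0.1727]
tool_rot: [-0.878, -3.016, 0.0]
force: [0.0, -0.1, -0.2]
grip_width: 0.774
```

>>> {"name": "jog_arm", "arguments": {"motion": [[[0,0,-5],[0,0,0],-0.6],[[0,0,-15],[0,0,0],-0.6],[[0,0,-30],[0,0,0],-0.6],[[0,0,-35],[0,0,0],-0.6],[[0,0,-35],[0,0,0],-0.6],[[0,0,-20],[0,0,0],-0.6],[[0,0,0],[0,0,0],-0.6],[[0,0,0],[0,0,0],-0.6],[[0,0,0],[0,0,0],-0.6]]}}

```text
time: 36.1
position: [0.4512, 0.2607, 0.312]
tool_rot: [-0.878, -3.016, 0.001]
force: [-0.1, -0.4, 0.2]
grip_width: 0.798
```

```bash
python3 -c "
from h import *
go(.4515,.2605,.173)
cv2.imwrite('pics/w27.png',viewer.snapshot('wrist'))
cv2.imwrite('pics/s27.png',viewer.snapshot('scene')[100:230,280:440].repeat(4,0).repeat(4,1))
cv2.imwrite('pics/t27.png',viewer.snapshot('top'))
"
```

```text
t 36.1 pos [451.2 260.7 312. ] yaw_jaw 57.53 tilt 0.07 w 0.798 F [-0.09 -0.41  0.21]
tool shift mm [-5.00e-01  1.00e-01  1.39e+02] len 139.0 j [-0.93  0.03  0.37  1.75 -0.01  1.36  0.44]
```

View pics/w27.png

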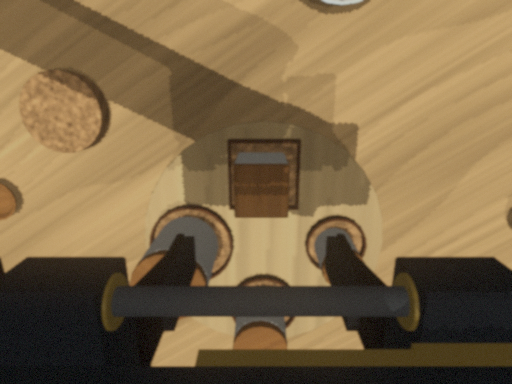

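View pics/s27.png

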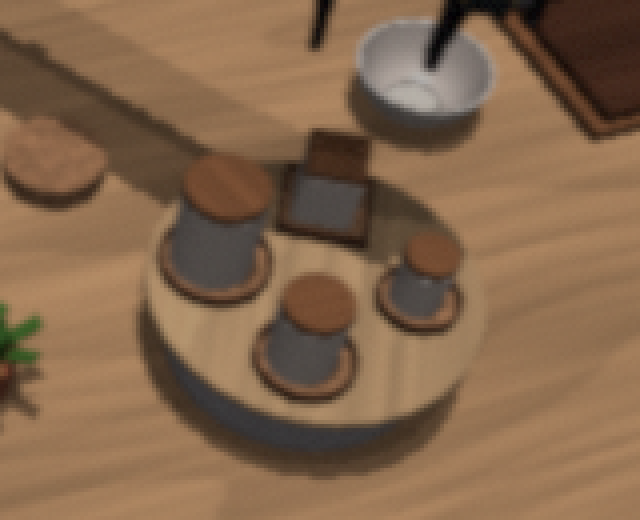

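View pics/t27.png

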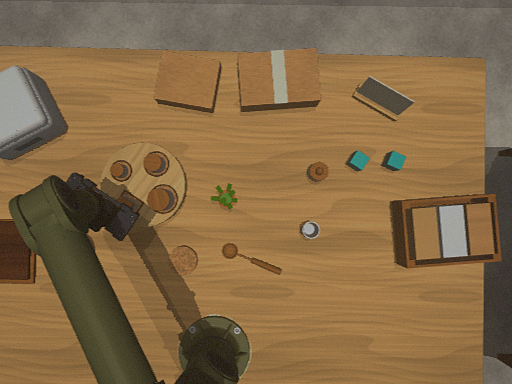

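All four stand in their bays, and the pot (318,171) and tumbler (310,230) have not moved. One numeric check of the centres before handing in.

```bash
python3 -c "
from h import *
im=cv2.imread('pics/t27.png');m=viewer.camera_model('top')
f=.112-.0347; B={'L':(.4745,.1556,.084,.032),'M':(.5795,.1786,.068,.026),'S':(.5564,.2836,.054,.02)}
k=6;a=cv2.resize(im[135:225,90:195],None,fx=k,fy=k,interpolation=2)
for n,(x,y,h,r) in B.items():
  pts=[(proj(m,[x+r*np.cos(t),y+r*np.sin(t),f+h])-[90,135]+.5)*k for t in np.linspace(0,6.28,40)]
  cv2.polylines(a,[np.array(pts).round().astype(int)],True,(0,255,0),1)
  pts=[(proj(m,[x+(r+.009)*np.cos(t),y+(r+.009)*np.sin(t),f+.006])-[90,135]+.5)*k for t in np.linspace(0,6.28,40)]
  cv2.polylines(a,[np.array(pts).round().astype(int)],True,(255,0,0),1)
cv2.imwrite('pics/t28.png',a)
"
```

```text
(no output)
```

View pics/t28.png

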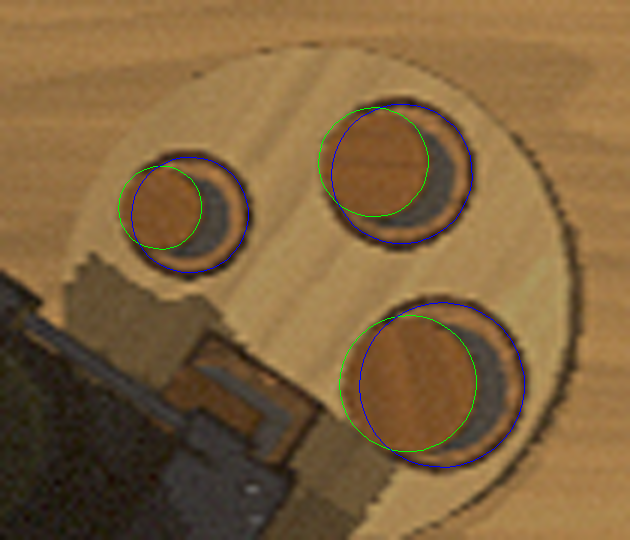

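The predicted centred outlines match the lids and rings to about a pixel (≈3 mm). Handing in.

```bash
python3 -c "
from cell import job
print(job.finish_job())"
```

```text
the job is handed in; nothing more can be done
None
```

I placed the large, medium, small and then the square canister in their own bays and handed the job in at about 36 s of the 120 s allowed. The hand-in reports no verdict. Each can was lowered until the lift carried its weight (vertical tool force back to about zero) before I opened the fingers.

- **Round cans:** in the top view, outlines drawn for perfectly centred cans match all three lids and bay rings to about a pixel (roughly 3 mm).
- **Square can:** the wrist and scene views show it upright and square in its bay. The gripper hid it in the top view, so I have no overlay check for it.
- **Knobbed pot, tumbler and turquoise blocks:** they look unmoved in the final top view. The open gripper was clear of everything, about 14 cm above where it released the last can.

- **Wrist camera disagreement:** it put the bays about 3–4 mm further to one side than the top-view fit. I followed mainly the top-view fit, with small corrections towards the wrist and scene views.
- **Small can lift:** I started lifting just before the fingers had fully closed. It may have slid a little in the grip, but it stayed upright and was set down normally.

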